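Hook the panel crate out of the deep shelf and rack the panels

ROBOT

A 6-joint arm with a two-finger parallel gripper is mounted at the origin on the work surface. World frame = base frame: x ahead of the robot, y to its left, z up, the work surface at z = 0. Lengths are in m, angles in rad, forces in N, time in s.
With the tool pointing down it reaches from about 0.3 to 0.875 m from the base axis. Payload 6.4 kg.
Tool frame: the origin (TCP) lies between the finger pads; the fingertips stand 25 mm ahead of it and the grasp point (between the pads) lies 6 mm ahead of it; y points along the fingers, x is the direction in which the jaws open and shut, and the axes are right-handed (so a half turn about y gives the same grasp; the last joint's range is limited). The gripper opens to 85 mm and grips with 20 to 120 N. Pads are 22 mm wide; open, the fingers measure 114 mm over their backs; the gripper's body (76 mm by 85 mm) begins 54 mm behind the grasp point. The pads swing forward as they close: fully open they stand 13 mm farther back than shut.
Start: joints at [-1.364, 0.181, 1.607, -0, 1.354, -0.206], TCP at [0.231, -0.527, 0.256] pointing down, gripper open.
Joint ranges: [-2.99, 2.99], [-0.89, 2.07], [0.3, 2.58], [-1.14, 4.28], [0, 2.63], [-3.12, 3.12]. Speed limits (rad/s): [2.57, 2.57, 3.01, 3.14, 3.14, 3.14].

INTERFACE

Orientations are given as a unit quaternion [w, x, y, z].
In Python, from bench import ctrl, vision, ticket, find_in, regions_of, pinpoint gives the robot as it stands.
- The arm moves only by the tool apply_moves, never from a script. Its argument "increments" is a list of rows, each an object of numbers: "x", "y", "z": the shift along the tool's x, y, z in cm; "ax", "ay", "az": the turn, a rotation vector about the tool's x, y, z in rad; "grip": the closure, from 0 (fully open) to 1 (shut). A call has 1 to 12 rows; each row is the pose to reach, as a shift and turn from the pose measured when the call began, along the tool's axes at that moment; what a row does not reach only later rows make up. A row lasts 1/8 s, in which the tool goes at most 62.5 mm and 10.7 degrees, less where a joint would pass 70% of its speed; a pose out of reach is approached as far as the arm can. A call with a gripper value outside its range is refused whole. The fingers move at their own pace and stop on an object; the grip force is fixed at half the most. Time passes only in rows, so rows that repeat a pose let the fingers close. It gives the time, the measured TCP pose, the force and the opening at its end, in the units of the state.
- ctrl.get_obs(): the state, without advancing time (a new reading comes with each control period).
- vision.camera(name): name is "side" or "top" or "wrist"; returns the picture (480x640x3 uint8, red, green, blue); there is no depth.
- vision.camera_params(name): a dict with "intrinsics" (3x3 intrinsics, pixels), "R" (3x3) and "t" (3): a world point X has camera coordinates R X + t. Camera axes: x right, y down, z forward; pixel columns grow to the right and rows downward; lengths in m; the calibration is good to about 2 mm. A picture is of the moment at which its call begins: read the wrist's pose just before it. camera_params takes no time and is no camera call; for the wrist camera it gives the pose at the moment of the call.
- ticket.hand_in(): hands the job in, once; it reports no verdict.
Trained networks look in the newest picture that a camera, given by its name, has taken for a name from the list of things; names that differ only in an ending like _2 or _b are one class to them, and where a whole thing is asked for, a point or a joint stands for the part that bears it (a point fixed in the world has none). Each returns a list of dicts, best first, with "p" (0 to 1); they miss things now and then, are a little off and sometimes report something else, mostly with a low value. They report only what shows in the picture. A call takes as long as a camera call. They do not tell look-alikes from the thing itself.
- find_in(camera, query): "rect" ([centre column, centre row, width, height] in pixels, round what is visible of it).
- regions_of(camera, query): "mask" (480x640 bool, what is visible of it) and "rect" ([centre column, centre row, width, height] in pixels, round what is visible of it).
- pinpoint(camera, query): "xy" ([column, row] in pixels: a listed point, or the origin of a listed thing).
The state is a dict: "time_s": time; "q": joint angles; "dq": joint speeds; "joint_efforts": joint torques, N m; "eef_pos": TCP position; "eef_rot": TCP orientation; "wrist_force": force on the tool from outside, world axes, zero at the start; "torque": the same for the moment, N m; "opening": opening from 0.0 (shut) to 1.0 (fully open).
Only numpy, scipy, OpenCV 4.12 (cv2) and the standard library are available. Lean on these libraries where they do the work, as an engineer would, in place of code of your own. Each camera call takes 0.05 s, during which the arm holds its last target.

TASK

Use the pull hook to catch the front lip of the crate and drag the crate out until all of it is clear of the shelf (no fingers on the crate while it is still under the shelf), then set the hook down again lying along its cork mat, handle and blade downwards. Stand every panel from the crate on edge in the slotted rack, one to a slot, fully down and centred along the slot, and leave the crate out on the bench and the other things on the bench undisturbed.

Things in the scene. Friction and masses are not known exactly. Their poses are not given: they have to be found in the camera images.
- shelf: deep low shelf unit fixed on the bench: 360 mm deep, 300 mm wide; slatted roof, underside 155 mm and top 167 mm above the bench, corner posts and 45 mm high side rails (260 mm free between the posts); front and back open. Origin: middle of its front edge, at bench height; +x points into the shelf, -x out of it; y across; z up
- crate: open plywood crate, 190 mm long (x), 210 mm wide (y), 70 mm high, walls and floor 8 mm, about 0.45 kg empty, on the bench inside the shelf. Origin: centre of its underside; +x runs deeper into the shelf. Front wall at x = -95 to -87 mm; behind it an empty bay to x = -34 mm, 62 mm deep, then a 25 mm high cross bar and the panel slots
- crate_slots (a point): middle of the crate's panel slots, 30 mm behind its centre, on its floor (8 mm up). Four slots run along the crate's x, 18 mm wide, centred at y = -72, -24, 24, 72 mm; their ribs reach 50 mm above the bench
- crate_lip (a point): middle of the top edge of the crate's front wall (70 mm above the bench), 91 mm in front of the crate's centre; this is the lip to hook
- hook: pull hook, 0.22 kg, standing on handle and blade: wooden handle x = -60 to 50 mm, 28 mm wide, 50 mm high; from it a flat steel bar 16 mm wide (40 to 46 mm above the hook's underside) runs along +x to a cross blade at x = 210 mm, 60 mm wide, 6 mm thick, turned down to the level of the handle's underside. Origin: at the underside, under the grip point; z up
- hook_grip (a point): middle of the hook's handle, 32 mm above its underside; good place to grip across the 28 mm width (hook's y axis)
- hook_blade (a point): middle of the lower edge of the hook's blade, 210 mm along +x from the hook's origin
- hook_mid (a point): underside of the hook half way along its length, 80 mm along +x from the hook's origin
- mat: cork mat fixed on the bench, 340 mm (x) by 120 mm (y), 4 mm thick, where the hook lives. Origin: centre of its underside, z up
- rack: slotted wooden rack fixed on the bench, 130 mm (x) by 258 mm (y), ribs reaching 54 mm above the bench. Five slots run along its x axis, centred at y = -92, -46, 0, 46, 92 mm, 18 mm wide (28 mm wide in the top 14 mm); their floor is 10 mm above the bench. Origin: centre of its underside
- panel0: framed dark wooden panel, 110 mm long (x), 12 mm thick (y), 110 mm high (z), about 0.09 kg; may be absent. At the start it stands on edge in the crate slot at y = -72 mm, its centre 30 mm behind the crate's centre, its underside 8 mm above the bench. Origin: centre of its lower edge; all four panels are alike
- panel1: framed dark wooden panel, 110 mm long (x), 12 mm thick (y), 110 mm high (z), about 0.09 kg; may be absent. At the start it stands on edge in the crate slot at y = -24 mm, its centre 30 mm behind the crate's centre, its underside 8 mm above the bench. Origin: centre of its lower edge; all four panels are alike
- panel2: framed dark wooden panel, 110 mm long (x), 12 mm thick (y), 110 mm high (z), about 0.09 kg; may be absent. At the start it stands on edge in the crate slot at y = 24 mm, its centre 30 mm behind the crate's centre, its underside 8 mm above the bench. Origin: centre of its lower edge; all four panels are alike
- panel3: framed dark wooden panel, 110 mm long (x), 12 mm thick (y), 110 mm high (z), about 0.09 kg; may be absent. At the start it stands on edge in the crate slot at y = 72 mm, its centre 30 mm behind the crate's centre, its underside 8 mm above the bench. Origin: centre of its lower edge; all four panels are alike
- tin: paint tin, 100 mm across, 120 mm high; bystander, leave alone. Origin: its underside (lying tools: about its middle)
- spray: blue spray bottle, 54 mm across, 170 mm high; bystander, leave alone. Origin: its underside (lying tools: about its middle)
- screwdriver: screwdriver lying on the bench; bystander, leave alone. Origin: its underside (lying tools: about its middle)
- brush: brush lying on the bench; bystander, leave alone. Origin: its underside (lying tools: about its middle)
- jar: amber glass jar, 64 mm across, 80 mm high; bystander, leave alone. Origin: its underside (lying tools: about its middle)
There are look-alikes about, which are no part of the job. What is shaped like the panel1 but green or red is not meant.

How it is judged:
By the outcome, as a careful person would: the job done as asked, in the order asked, and still so for the second after the job is handed in, with the robot touching nothing.
Of panel0, panel1, panel2, panel3 only 2 to 4 are there at a start; the rules pass over those that are not, and their reading is None.
At some moment in a run one of hook, crate may be knocked a few centimetres aside while the robot is not near it.
It also fails if it takes over 210 s, if anything falls off the work surface, if the arm or the gripper's body presses on something with over 40 N, if the wrist force passes 120 N, or if a joint passes its speed limit or range.

## Working session

There is one attempt and no reset: what is moved stays moved. The work goes in short steps, Python scripts to look and compute and a tool call to move; the robot and the scene stay as the last step left them, time stands still between calls to the robot, and variables do not carry over. Pictures are saved under pics/ and viewed, and the job is handed in when it is done.

Besides the shell and the picture viewer there is one more tool, called after "Call:" in YAML: its name, and indented under it one key for each argument. apply_moves: Moves the arm, as the interface text tells. Its arguments: {"type":"object","properties":{"increments":{"type":"array","items":{"type":"object","properties":{"x":{"type":"number"},"y":{"type":"number"},"z":{"type":"number"},"ax":{"type":"number"},"ay":{"type":"number"},"az":{"type":"number"},"grip":{"type":"number"}}}}},"required":["increments"]}

```bash
ls; mkdir -p pics; python3 - <<'E'
from bench import ctrl, vision
import cv2
print(ctrl.get_obs())
for n in ["side","top","wrist"]:
    im=vision.camera(n); cv2.imwrite(f"pics/{n}0.png",im[:,:,::-1]); p=vision.camera_params(n); print(n,p)
E
```

```text
pics
{'time_s': 0.0, 'q': array([-1.36433218e+00,  1.81489710e-01,  1.60801196e+00,  1.82281582e-05,
        1.35380101e+00, -2.06285011e-01]), 'dq': array([ 0.00085281, -0.00098881,  0.00034361,  0.00018427,  0.00287772,
        0.00032467]), 'joint_efforts': array([ 7.88127218e-04, -4.44874907e+01, -3.51334977e+01, -2.65486087e-04,
        9.01213672e-03,  7.72815838e-06]), 'eef_pos': array([ 0.23057172, -0.52619195,  0.25541107]), 'eef_rot': array([ 0.59227744, -0.59141361,  0.38735786, -0.38651167]), 'wrist_force': array([0.41865651, 0.16191557, 0.2413242 ]), 'torque': array([ 0.06713903,  0.01094559, -0.02229523]), 'opening': 0.9958723153315302}
side {'intrinsics': array([[473.69869301,   0.        , 316.12471121],
       [  0.        , 473.69869301, 233.41416335],
       [  0.        ,   0.        ,   1.        ]]), 'R': array([[-0.67878253, -0.73421947,  0.01326843],
       [-0.47654559,  0.4266732 , -0.76867046],
       [ 0.55871154, -0.52808309, -0.63950736]]), 't': array([0.41070008, 0.26558209, 1.31321225])}
top {'intrinsics': array([[457.03704472,   0.        , 312.77581122],
       [  0.        , 457.03704472, 233.31071706],
       [  0.        ,   0.        ,   1.        ]]), 'R': array([[ 0.02263604, -0.99974176,  0.00200807],
       [-0.97921334, -0.02257612, -0.2015727 ],
       [ 0.20156598,  0.00259648, -0.9794715 ]]), 't': array([0.0879    , 0.55051261, 1.39236055])}
wrist {'intrinsics': array([[393.95406443,   0.        , 319.60640544],
       [  0.        , 393.95406443, 242.74413317],
       [  0.        ,   0.        ,   1.        ]]), 'R': array([[ 0.40168189, -0.91577801, -0.00151723],
       [-0.86658957, -0.38064132,  0.32269908],
       [-0.29609825, -0.12830756, -0.9465004 ]]), 't': array([-0.57242269, -0.04270893,  0.37992432])}
```

View pics/side0.png

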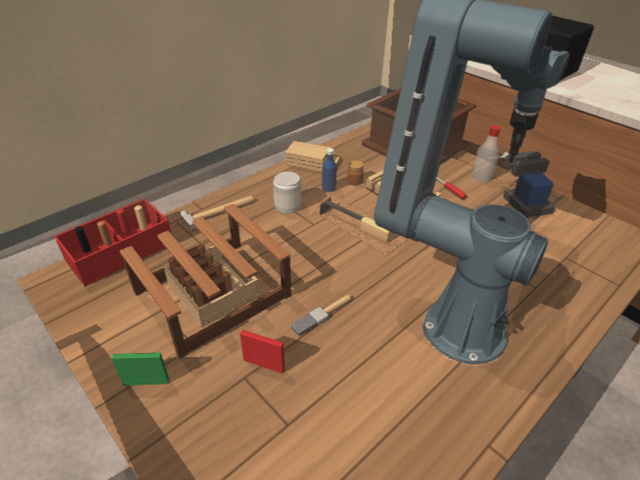

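View pics/top0.png

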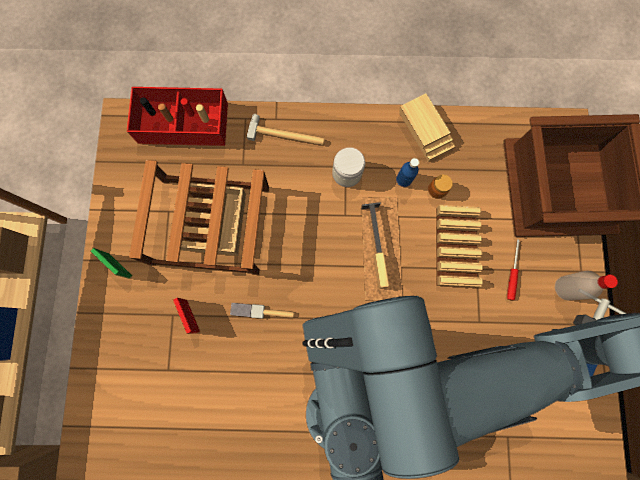

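View pics/wrist0.png

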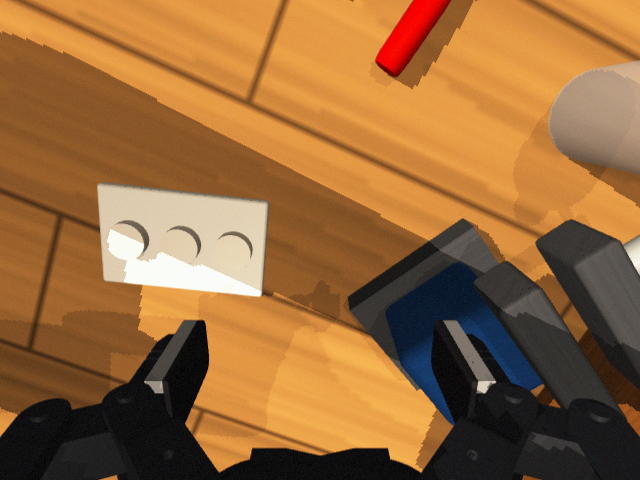

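```bash
cat > h.py <<'E'
from bench import ctrl, vision, ticket, find_in, regions_of, pinpoint
import numpy as np, cv2
from scipy.spatial.transform import Rotation as Rn
def P(n): 
    p=vision.camera_params(n); return p["intrinsics"],np.array(p["R"]),np.array(p["t"])
def proj(n,X):
    K,R,t=P(n); c=np.atleast_2d(X)@R.T+t; u=c@K.T; return u[:,:2]/u[:,2:]
def back(n,uv,z):
    K,R,t=P(n); o=-R.T@t; d=R.T@np.linalg.solve(K,np.array([uv[0],uv[1],1.])); return o+d*(z-o[2])/d[2]
def crop(im,x0,y0,x1,y1,s,name):
    c=cv2.resize(im[y0:y1,x0:x1],None,fx=s,fy=s,interpolation=cv2.INTER_CUBIC); cv2.imwrite(f"pics/{name}.png",c[:,:,::-1])
E
python3 - <<'E'
from h import *
im=vision.camera("top"); np.save("top.npy",im)
for q in ["shelf","crate","crate_lip","crate_slots","hook","hook_grip","hook_blade","hook_mid","mat","rack","panel0","brush","tin","spray","jar","screwdriver"]:
    r=pinpoint("top",q); 
    print(q,[(np.round(a["xy"],1).tolist(),round(a["p"],2),np.round(back("top",a["xy"],0.07 if q=="crate_lip" else 0.008 if q=="crate_slots" else 0.036 if q=="hook_grip" else 0.004 if 'hook' in q else 0),4).tolist()) for a in r[:4]])
crop(im,90,140,330,300,3.3,"c_shelf"); crop(im,340,180,500,300,5,"c_hook")
E
```

```text
shelf []
crate [([211.8, 222.5], 0.71, [0.5887, 0.4354, 0.0]), ([263.3, 311.4], 0.59, [0.3027, 0.2522, 0.0]), ([233.4, 217.8], 0.49, [0.6063, 0.3649, 0.0])]
crate_lip [([234.4, 216.2], 0.81, [0.595, 0.3493, 0.07])]
crate_slots [([205.1, 229.2], 0.67, [0.5639, 0.454, 0.008])]
hook [([378.4, 270.5], 0.67, [0.4413, -0.1142, 0.004]), ([381.1, 267.4], 0.29, [0.4515, -0.123, 0.004]), ([513.6, 273.2], 0.18, [0.4425, -0.5509, 0.004])]
hook_grip [([382.5, 269.0], 0.89, [0.4423, -0.1226, 0.036]), ([379.1, 246.2], 0.3, [0.5153, -0.1124, 0.036]), ([375.8, 209.3], 0.26, [0.6368, -0.1024, 0.036]), ([261.3, 311.0], 0.25, [0.3026, 0.2547, 0.036])]
hook_blade [([373.4, 209.1], 0.73, [0.6458, -0.0989, 0.004])]
hook_mid [([373.6, 245.5], 0.9, [0.523, -0.0991, 0.004])]
mat [([374.2, 208.1], 0.6, [0.6504, -0.1021, 0.0]), ([377.8, 245.8], 0.58, [0.523, -0.1133, 0.0])]
rack [([457.2, 244.0], 0.68, [0.535, -0.3738, 0.0])]
panel0 [([207.2, 200.0], 0.82, [0.6654, 0.456, 0.0]), ([118.3, 265.7], 0.73, [0.4381, 0.7289, 0.0]), ([198.9, 242.4], 0.72, [0.5209, 0.4732, 0.0]), ([190.2, 314.3], 0.71, [0.2883, 0.4839, 0.0])]
brush [([260.4, 310.7], 0.71, [0.3047, 0.2615, 0.0])]
tin [([208.7, 198.6], 0.74, [0.6704, 0.4513, 0.0]), ([439.2, 193.7], 0.52, [0.7053, -0.3205, 0.0])]
spray [([402.5, 176.9], 0.69, [0.7616, -0.1983, 0.0])]
jar []
screwdriver [([511.2, 270.8], 0.54, [0.4506, -0.5454, 0.0])]
```

View pics/c_shelf.png

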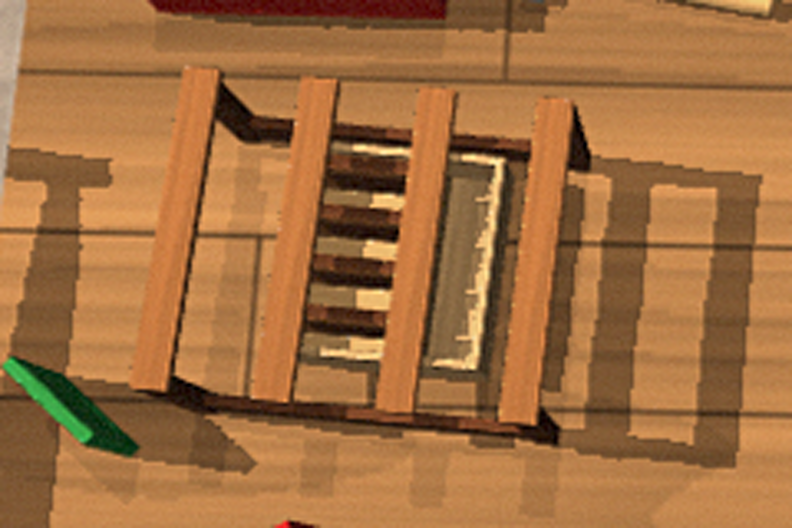

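View pics/c_hook.png

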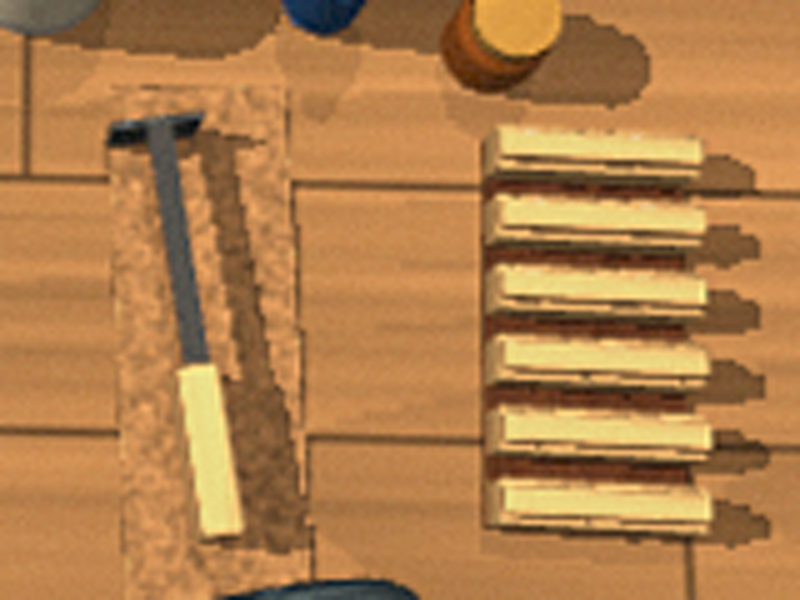

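```bash
cat >> h.py <<'E'
from scipy.optimize import least_squares
def T2(p,pts):
    c,s=np.cos(p[2]),np.sin(p[2]); pts=np.asarray(pts,float)
    return np.c_[p[0]+c*pts[:,0]-s*pts[:,1], p[1]+s*pts[:,0]+c*pts[:,1], pts[:,2]]
def fit(n,uv,pts,p0,free=(0,1,2)):
    uv=np.asarray(uv,float); K,R,t=P(n)
    def f(p):
        c=T2(p,pts)@R.T+t; u=c@K.T; return ((u[:,:2]/u[:,2:])-uv).ravel()
    r=least_squares(f,p0,loss="soft_l1"); return r.x, np.round(r.fun.reshape(-1,2),1).tolist()
E
python3 - <<'E'
from h import *
K,R,t=P("top"); print("cam",-R.T@t)
S=lambda L:[(90+u/3.3,140+v/3.3) for u,v in L]; H=lambda L:[(340+u/5,180+v/5) for u,v in L]
pi2=np.pi/2
print("shelf",fit("top",S([(575,100),(537,425),(185,67),(132,388)]),[(0,-.15,.167),(0,.15,.167),(.36,-.15,.167),(.36,.15,.167)],[.58,.33,pi2]))
print("crate",fit("top",S([(508,158),(475,370)]),[(-.095,-.105,.07),(-.095,.105,.07)],[.58,.44,pi2]))
print("hook",fit("top",H([(180,368),(215,363),(243,533),(203,540),(108,125),(202,113)]),[(.05,.014,.054),(.05,-.014,.054),(-.06,-.014,.054),(-.06,.014,.054),(.21,.03,.05),(.21,-.03,.05)],[.44,-.12,0]))
print("mat",fit("top",H([(108,88),(285,88)]),[(.17,.06,.004),(.17,-.06,.004)],[.5,-.12,0]))
print("rack",fit("top",H([(497,125),(703,138),(497,518),(711,523)]),[(.065,.129,.054),(-.065,.129,.054),(.065,-.129,.054),(-.065,-.129,.054)],[.53,-.37,pi2]), )
E
```

```text
cam [0.25642707 0.0966905  1.47456927]
shelf (array([0.56666652, 0.25923326, 1.50500337]), [[0.3, -0.3], [0.4, 0.2], [-0.1, -0.4], [-0.8, 0.4]])
crate (array([0.59358091, 0.42873178, 1.47509771]), [[0.0, -0.0], [-0.0, 0.0]])
hook (array([ 0.44217896, -0.11721876,  0.15206712]), [[-1.3, -0.4], [0.5, -0.6], [0.6, 0.2], [-0.3, -0.0], [0.3, 0.4], [-0.1, 0.4]])
mat (array([ 0.51596537, -0.12280037,  0.02367509]), [[-0.3, 0.0], [0.3, -0.0]])
rack (array([ 0.76746203, -0.37782334,  1.50990579]), [[0.2, 2.5], [-0.4, 3.2], [2.4, -150.9], [-1.2, -148.8]])
```

```bash
cat >> h.py <<'E'
def state():
    o=ctrl.get_obs(); q=o["eef_rot"]; R=Rn.from_quat([q[1],q[2],q[3],q[0]]).as_matrix(); return o,np.array(o["eef_pos"]),R
def rep():
    o,p,R=state(); print("t",round(o["time_s"],2),"tcp",np.round(p,4),"jaw",round(np.arctan2(R[1,0],R[0,0]),4),"ydown",np.round(R[:,1],3),"F",np.round(o["wrist_force"],1),"op",round(o["opening"],3),"q",np.round(o["q"],2))
def Rt(j):  # tool rotation: y down, x at angle j
    x=np.array([np.cos(j),np.sin(j),0]); y=np.array([0,0,-1.]); return np.c_[x,y,np.cross(x,y)]
def rows(wps):
    """wps: (x,y,z,jaw,grip)"""
    o,p,R=state()
    for w in wps:
        d=R.T@(np.array(w[:3])-p)*100; rv=Rn.from_matrix(R.T@Rt(w[3])).as_rotvec()
        print(f'{{"x":{d[0]:.2f},"y":{d[1]:.2f},"z":{d[2]:.2f},"ax":{rv[0]:.3f},"ay":{rv[1]:.3f},"az":{rv[2]:.3f},"grip":{w[4]}}}')
E
python3 - <<'E'
from h import *
H=lambda L:[(340+u/5,180+v/5) for u,v in L]
pi2=np.pi/2
print("rack",fit("top",H([(497,125),(703,138),(497,518),(711,523)]),[(.065,-.129,.054),(-.065,-.129,.054),(.065,.129,.054),(-.065,.129,.054)],[.53,-.37,pi2]), )
print(back("top",(348,180),0), back("top",(348,160),.12),back("top",(297,315),0.02))
rep()
j=.152+np.pi/2
for jj in (j,j-np.pi): rows([(.442,-.117,.042,jj,0)])
E
```

```text
rack (array([ 0.52333404, -0.36660845,  1.53788099]), [[0.4, -1.0], [-0.4, -1.4], [0.4, 0.6], [-0.4, 2.0]])
[ 0.74629729 -0.01411149  0.        ] [ 0.77191698 -0.00462941  0.12      ] [0.29332707 0.14405561 0.02      ]
t 1.0 tcp [ 0.2307 -0.5267  0.2563] jaw -1.158 ydown [ 0.  0. -1.] F [-0.5  0.7  0.1] op 1.0 q [-1.36  0.18  1.61  0.    1.35 -0.21]
{"x":-29.05,"y":21.43,"z":35.79,"ax":-0.000,"ay":-2.881,"az":0.000,"grip":0}
{"x":-29.05,"y":21.43,"z":35.79,"ax":-0.000,"ay":0.261,"az":-0.000,"grip":0}
```

```bash
python3 - <<'E'
from h import *
rows([(.442,-.117,.18,-1.419,0)])
E
```

```text
{"x":-29.05,"y":7.63,"z":35.79,"ax":-0.000,"ay":0.261,"az":-0.000,"grip":0}
```

Call:
apply_moves:
  increments:
    - {"x":-3,"y":0,"z":3.6,"ay":0.03}
    - {"x":-6,"y":0.5,"z":7.2,"ay":0.05}
    - {"x":-9,"y":1,"z":10.8,"ay":0.08}
    - {"x":-12,"y":1.5,"z":14.4,"ay":0.1}
    - {"x":-15,"y":2,"z":18,"ay":0.13}
    - {"x":-18,"y":3,"z":21.6,"ay":0.16}
    - {"x":-21,"y":4,"z":25.2,"ay":0.19}
    - {"x":-24,"y":5,"z":28.8,"ay":0.22}
    - {"x":-27,"y":6,"z":33,"ay":0.25}
    - {"x":-29.05,"y":7.6,"z":35.8,"ay":0.261}
    - {"x":-29.05,"y":7.6,"z":35.8,"ay":0.261}
    - {"x":-29.05,"y":7.6,"z":35.8,"ay":0.261}

```text
invalid input
```

```bash
python3 - <<'E'
from h import *
rep()
for n in ["top","wrist"]:
    im=vision.camera(n); cv2.imwrite(f"pics/{n}1.png",im[:,:,::-1])
np.save("w1.npy",im)
h=[.4422,-.1172,.152]
print(proj("wrist",T2(h,[(.05,.014,.054),(.05,-.014,.054),(-.06,-.014,.054),(-.06,.014,.054)])))
E
```

```text
t 1.0 tcp [ 0.2307 -0.5267  0.2563] jaw -1.158 ydown [ 0.  0. -1.] F [-0.5  0.7  0.1] op 1.0 q [-1.36  0.18  1.61  0.    1.35 -0.21]
[[-259.99514863 -586.49374592]
 [-199.54707788 -563.1771579 ]
 [-171.12044584 -274.37261193]
 [-222.28490009 -291.29927085]]
```

View pics/wrist1.png

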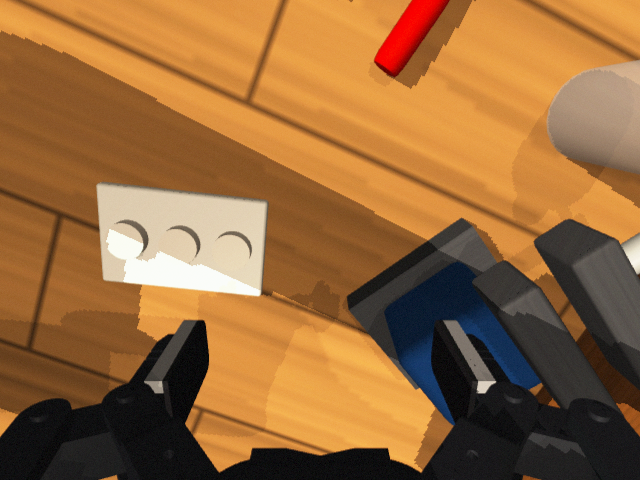

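View pics/top1.png

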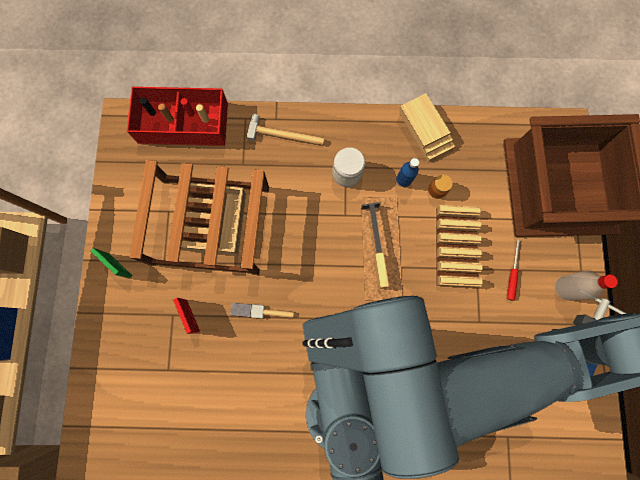

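Call:
apply_moves:
  increments:
    - {"x":-3,"y":0,"z":3.6,"ax":0,"ay":0.03,"az":0,"grip":0}
    - {"x":-6,"y":0.5,"z":7.2,"ax":0,"ay":0.05,"az":0,"grip":0}
    - {"x":-9,"y":1,"z":10.8,"ax":0,"ay":0.08,"az":0,"grip":0}
    - {"x":-12,"y":1.5,"z":14.4,"ax":0,"ay":0.1,"az":0,"grip":0}
    - {"x":-15,"y":2,"z":18,"ax":0,"ay":0.13,"az":0,"grip":0}
    - {"x":-18,"y":3,"z":21.6,"ax":0,"ay":0.16,"az":0,"grip":0}
    - {"x":-21,"y":4,"z":25.2,"ax":0,"ay":0.19,"az":0,"grip":0}
    - {"x":-24,"y":5,"z":28.8,"ax":0,"ay":0.22,"az":0,"grip":0}
    - {"x":-27,"y":6,"z":33,"ax":0,"ay":0.25,"az":0,"grip":0}
    - {"x":-29,"y":7.6,"z":35.8,"ax":0,"ay":0.261,"az":0,"grip":0}
    - {"x":-29,"y":7.6,"z":35.8,"ax":0,"ay":0.261,"az":0,"grip":0}
    - {"x":-29,"y":7.6,"z":35.8,"ax":0,"ay":0.261,"az":0,"grip":0}

```text
time_s: 2.6
eef_pos: [0.4423, -0.1178, 0.1806]
eef_rot: [-0.537, 0.537, -0.46, 0.461]
wrist_force: [-0.1, -0.1, -0.4]
opening: 1.002
```

```bash
python3 - <<'E'
from h import *
rep()
for n in ["top","wrist"]:
    im=vision.camera(n); cv2.imwrite(f"pics/{n}2.png",im[:,:,::-1])
h=[.4422,-.1172,.152]
print(proj("wrist",T2(h,[(.05,.014,.054),(.05,-.014,.054),(-.06,-.014,.054),(-.06,.014,.054)])))
E
```

```text
t 2.6 tcp [ 0.4423 -0.1178  0.1806] jaw -1.4183 ydown [ 0.    -0.001 -1.   ] F [-0.1 -0.1 -0.4] op 1.002 q [-0.52  0.    1.97 -0.    1.17  0.9 ]
[[296.91573377 163.57589226]
 [342.67024257 163.53807381]
 [339.82635387 322.02824278]
 [299.93845631 322.06845092]]
```

View pics/wrist2.png

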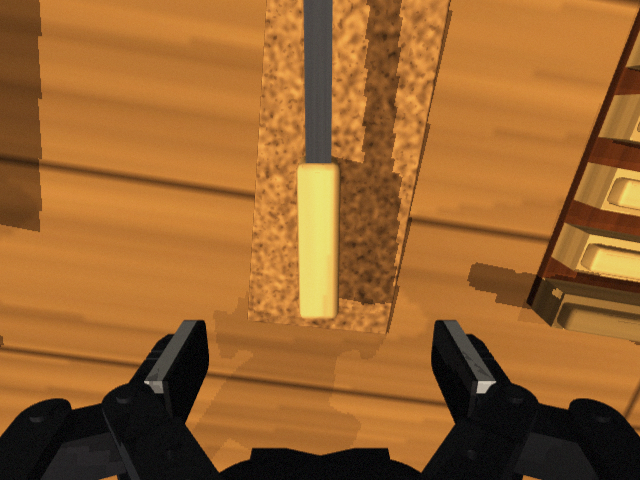

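View pics/top2.png

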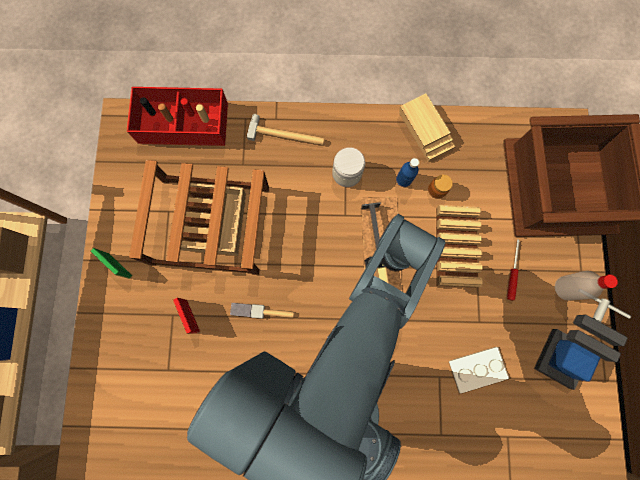

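```bash
python3 - <<'E'
from h import *
H=lambda L:[(340+u/5,180+v/5) for u,v in L]
a=back("wrist",(248,322),.004);b=back("wrist",(389,333),.004);c=back("top",H([(108,88)])[0],.004);d=back("top",H([(285,88)])[0],.004)
print(a,b,c,d,(a+b+c+d)/4, np.linalg.norm(a-b),np.linalg.norm(c-a))
dd=(c+d-a-b);print("yaw",np.arctan2(dd[1],dd[0]))
# hook from wrist
print(fit("wrist",[(297.5,163),(339.5,163),(338.5,319),(299,319)],[(.05,.014,.054),(.05,-.014,.054),(-.06,-.014,.054),(-.06,.014,.054)],[.44,-.12,0.15]))
rows([(.4425,-.1172,.042,-1.419,0)])
E
```

```text
[ 0.34505969 -0.070632    0.004     ] [ 0.35253408 -0.19075014  0.004     ] [ 0.68453778 -0.05965968  0.004     ] [ 0.68728331 -0.17789116  0.004     ] [ 0.51735371 -0.12473324  0.004     ] 0.12035045876752651 0.33965535522591817
yaw 0.035331377768940964
(array([ 0.44293529, -0.11628808,  0.15193748]), [[-1.9, -0.9], [1.9, -0.9], [0.2, 1.9], [-0.2, 2.0]])
{"x":-0.14,"y":13.89,"z":0.03,"ax":-0.001,"ay":-0.001,"az":0.001,"grip":0}
```

Call:
apply_moves:
  increments:
    - {"x":-0.1,"y":4,"z":0,"ax":0,"ay":0,"az":0,"grip":0}
    - {"x":-0.1,"y":8,"z":0,"ax":0,"ay":0,"az":0,"grip":0}
    - {"x":-0.1,"y":11,"z":0,"ax":0,"ay":0,"az":0,"grip":0}
    - {"x":-0.1,"y":13.9,"z":0,"ax":0,"ay":0,"az":0,"grip":0}
    - {"x":-0.1,"y":13.9,"z":0,"ax":0,"ay":0,"az":0,"grip":0}
    - {"x":-0.1,"y":13.9,"z":0,"ax":0,"ay":0,"az":0,"grip":1}
    - {"x":-0.1,"y":13.9,"z":0,"ax":0,"ay":0,"az":0,"grip":1}
    - {"x":-0.1,"y":13.9,"z":0,"ax":0,"ay":0,"az":0,"grip":1}
    - {"x":-0.1,"y":13.9,"z":0,"ax":0,"ay":0,"az":0,"grip":1}
    - {"x":-0.1,"y":13.9,"z":0,"ax":0,"ay":0,"az":0,"grip":1}

```text
time_s: 3.95
eef_pos: [0.4431, -0.1181, 0.043]
eef_rot: [0.536, -0.536, 0.46, -0.462]
wrist_force: [-1.3, 0.0, 6.9]
opening: 0.323
```

```bash
python3 - <<'E'
from h import *
rep()
A=np.array([.443,-.118,.043]);
rows([(.443,-.118,.09,-1.4188,1),(.443,-.118,.13,-1.4188,1)])
n=10
for k in range(1,n+1):
    f=k/n; rows([(.443+f*(.559-.443),-.118+f*(.116),.13+.03*np.sin(np.pi*f),-1.4188+f*(1.3328),1)])
E
```

```text
t 3.95 tcp [ 0.4431 -0.1181  0.043 ] jaw -1.4199 ydown [ 0.003 -0.002 -1.   ] F [-1.3  0.   6.9] op 0.323 q [-0.52  0.25  2.03 -0.    0.86  0.9 ]
{"x":0.00,"y":-4.70,"z":-0.00,"ax":-0.002,"ay":-0.001,"az":0.002,"grip":1}
{"x":0.01,"y":-8.70,"z":0.01,"ax":-0.002,"ay":-0.001,"az":0.002,"grip":1}
{"x":-0.96,"y":-9.63,"z":1.33,"ax":-0.002,"ay":-0.134,"az":0.002,"grip":1}
{"x":-1.93,"y":-10.46,"z":2.65,"ax":-0.002,"ay":-0.268,"az":0.003,"grip":1}
{"x":-2.90,"y":-11.13,"z":3.98,"ax":-0.002,"ay":-0.401,"az":0.003,"grip":1}
{"x":-3.87,"y":-11.55,"z":5.30,"ax":-0.002,"ay":-0.534,"az":0.003,"grip":1}
{"x":-4.84,"y":-11.70,"z":6.62,"ax":-0.001,"ay":-0.667,"az":0.003,"grip":1}
{"x":-5.82,"y":-11.55,"z":7.94,"ax":-0.001,"ay":-0.801,"az":0.003,"grip":1}
{"x":-6.79,"y":-11.12,"z":9.26,"ax":-0.001,"ay":-0.934,"az":0.003,"grip":1}
{"x":-7.76,"y":-10.46,"z":10.58,"ax":-0.001,"ay":-1.067,"az":0.003,"grip":1}
{"x":-8.74,"y":-9.62,"z":11.90,"ax":-0.001,"ay":-1.201,"az":0.003,"grip":1}
{"x":-9.71,"y":-8.69,"z":13.22,"ax":-0.000,"ay":-1.334,"az":0.003,"grip":1}
```

Call:
apply_moves:
  increments:
    - {"x":0,"y":-4.7,"z":0,"ax":0,"ay":0,"az":0,"grip":1}
    - {"x":0,"y":-8.7,"z":0,"ax":0,"ay":0,"az":0,"grip":1}
    - {"x":-0.96,"y":-9.6,"z":1.33,"ax":0,"ay":-0.134,"az":0,"grip":1}
    - {"x":-1.93,"y":-10.5,"z":2.65,"ax":0,"ay":-0.268,"az":0,"grip":1}
    - {"x":-2.9,"y":-11.1,"z":3.98,"ax":0,"ay":-0.4,"az":0,"grip":1}
    - {"x":-3.87,"y":-11.5,"z":5.3,"ax":0,"ay":-0.534,"az":0,"grip":1}
    - {"x":-4.84,"y":-11.7,"z":6.62,"ax":0,"ay":-0.667,"az":0,"grip":1}
    - {"x":-5.82,"y":-11.5,"z":7.94,"ax":0,"ay":-0.8,"az":0,"grip":1}
    - {"x":-6.79,"y":-11.1,"z":9.26,"ax":0,"ay":-0.934,"az":0,"grip":1}
    - {"x":-7.76,"y":-10.5,"z":10.58,"ax":0,"ay":-1.067,"az":0,"grip":1}
    - {"x":-8.74,"y":-9.6,"z":11.9,"ax":0,"ay":-1.2,"az":0,"grip":1}
    - {"x":-9.71,"y":-8.7,"z":13.22,"ax":0,"ay":-1.334,"az":0,"grip":1}

```text
time_s: 5.45
eef_pos: [0.559, -0.0015, 0.1296]
eef_rot: [-0.706, 0.707, -0.028, 0.029]
wrist_force: [-0.3, -0.0, -2.6]
opening: 0.321
```

```bash
python3 - <<'E'
from h import *
rep()
im=vision.camera("top"); cv2.imwrite("pics/top3.png",im[:,:,::-1]); crop(im,120,140,400,320,2.8,"c3")
im=vision.camera("side"); crop(im,60,130,460,380,2,"s3")
im=vision.camera("wrist"); cv2.imwrite("pics/wrist3.png",im[:,:,::-1])
E
```

```text
t 5.45 tcp [ 0.559  -0.0015  0.1296] jaw -0.0812 ydown [ 0.002 -0.002 -1.   ] F [-0.3 -0.  -2.6] op 0.321 q [-0.21  0.29  1.75 -0.    1.1  -0.13]
```

View pics/c3.png

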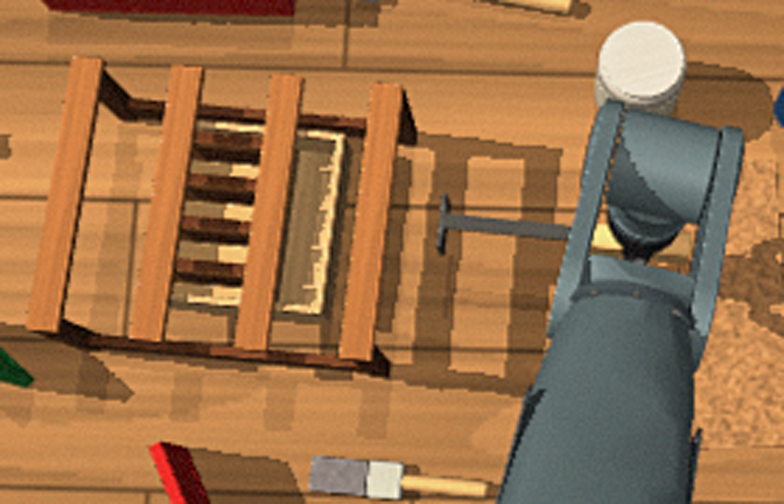

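View pics/s3.png

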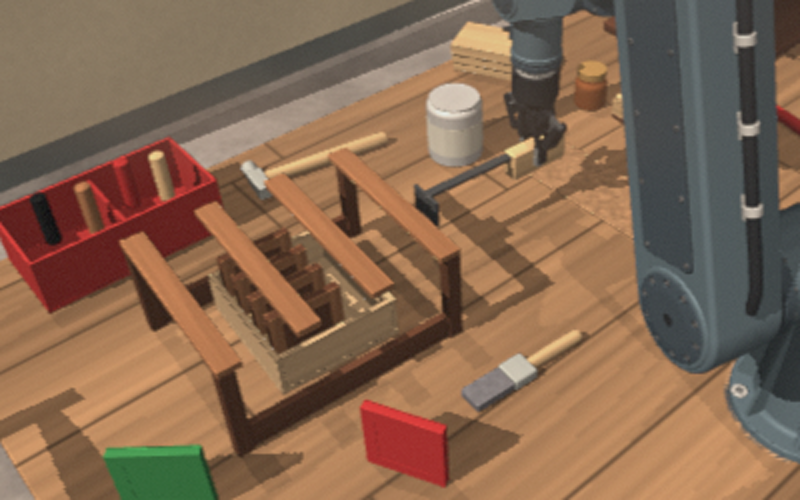

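View pics/wrist3.png

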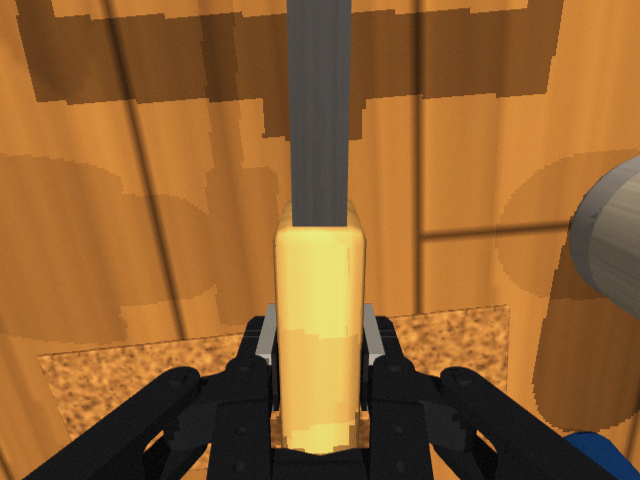

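```bash
python3 - <<'E'
from h import *
print("blade meas",back("top",(278.9,210),.1366),back("top",(277.1,230),.1366))
o,p,R=state(); yaw=np.arctan2(R[1,0],R[0,0])+np.pi/2
print("exp",T2([p[0],p[1],yaw],[(.213,-.03,0),(.213,.03,0)]), yaw)
c=fit("top",[(243.2,187.4),(234.4,251.8)],[(-.095,-.105,.07),(-.095,.105,.07)],[.58,.44,np.pi/2])[0]; print(c)
print("side blade lower corners exp",proj("side",T2([p[0],p[1],yaw],[(.207,.03,p[2]-.039),(.207,.03,p[2]+.007)])), "obs", (60+440/2,130+222/2),(60+415/2,130+185/2))
print("exp other",proj("side",T2([p[0],p[1],yaw],[(.207,-.03,p[2]-.039),(.207,-.03,p[2]+.007)])))
b=T2(c,[(-.072,0,0)])[0]; y=1.485; print("grip",b[:2]-.21*np.array([np.cos(y),np.sin(y)]))
rows([(.564,.07,.128,-.086,1),(*(b[:2]-.21*np.array([np.cos(y),np.sin(y)])),.128,-.086,1)])
E
```

```text
blade meas [0.60126763 0.20414511 0.1366    ] [0.53942095 0.20720961 0.1366    ]
exp [[0.60670368 0.20814538 0.        ]
 [0.54692737 0.21332161 0.        ]] 1.484418540660824
[0.59313297 0.42942138 1.49343629]
side blade lower corners exp [[279.8174906  241.31503217]
 [279.26963531 229.69806141]] obs (280.0, 241.0) (267.5, 222.5)
exp other [[268.98730235 231.34729557]
 [268.23449874 219.81709888]]
grip [0.56957347 0.14840915]
{"x":-0.06,"y":0.12,"z":7.17,"ax":0.002,"ay":-0.000,"az":0.001,"grip":1}
{"x":-0.18,"y":0.11,"z":15.03,"ax":0.002,"ay":-0.000,"az":0.001,"grip":1}
```

Call:
apply_moves:
  increments:
    - {"x":0,"y":0.1,"z":2.5,"ax":0,"ay":0,"az":0,"grip":1}
    - {"x":-0.05,"y":0.1,"z":5,"ax":0,"ay":0,"az":0,"grip":1}
    - {"x":-0.1,"y":0.1,"z":7.5,"ax":0,"ay":0,"az":0,"grip":1}
    - {"x":-0.1,"y":0.1,"z":10,"ax":0,"ay":0,"az":0,"grip":1}
    - {"x":-0.15,"y":0.1,"z":12.5,"ax":0,"ay":0,"az":0,"grip":1}
    - {"x":-0.2,"y":0.1,"z":15,"ax":0,"ay":0,"az":0,"grip":1}
    - {"x":-0.2,"y":0.1,"z":15,"ax":0,"ay":0,"az":0,"grip":1}

```text
time_s: 6.48
eef_pos: [0.5691, 0.149, 0.1285]
eef_rot: [-0.706, 0.707, -0.03, 0.031]
wrist_force: [0.5, -0.6, -1.6]
opening: 0.32
```

```bash
python3 - <<'E'
from h import *
rep()
im=vision.camera("top"); crop(im,120,140,400,320,2.8,"c4")
im=vision.camera("side"); crop(im,60,130,380,370,2.5,"s4")
E
```

```text
t 6.47 tcp [0.5691 0.149  0.1285] jaw -0.0866 ydown [ 0.001 -0.002 -1.   ] F [ 0.5 -0.6 -1.6] op 0.32 q [ 0.06  0.35  1.67 -0.    1.12  0.14]
```

View pics/c4.png

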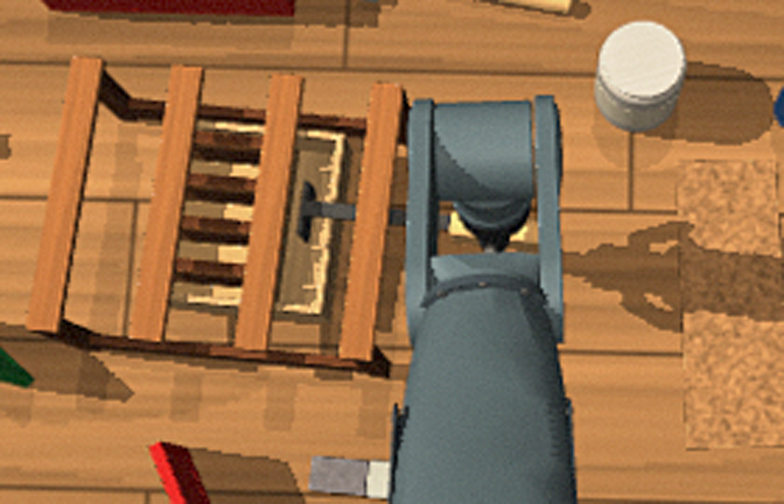

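View pics/s4.png

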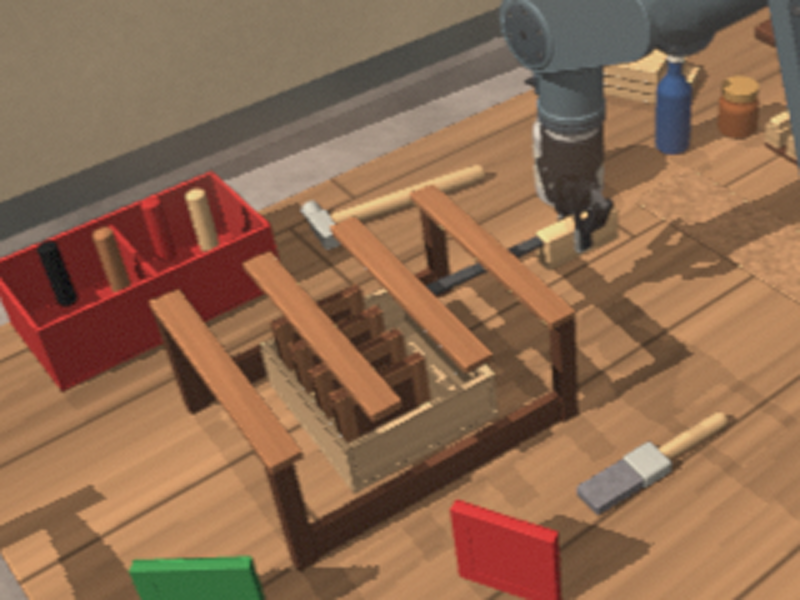

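```bash
python3 - <<'E'
from h import *
for u in (303,309): print(back("top",(120+u/2.8,140+212/2.8),.1355))
for u in (327,337): print(back("top",(120+u/2.8,140+212/2.8),.07))
E
```

```text
[0.58025416 0.35627035 0.1355    ]
[0.58040349 0.34981582 0.1355    ]
[0.5967206  0.34188579 0.07      ]
[0.59698169 0.33060109 0.07      ]
```

Call:
apply_moves:
  increments:
    - {"x":0,"y":2,"z":0,"ax":0,"ay":0,"az":0,"grip":1}
    - {"x":0,"y":4,"z":0,"ax":0,"ay":0,"az":0,"grip":1}
    - {"x":0,"y":4.7,"z":0,"ax":0,"ay":0,"az":0,"grip":1}
    - {"x":0,"y":4.7,"z":-0.5,"ax":0,"ay":0,"az":0,"grip":1}
    - {"x":0,"y":4.7,"z":-1,"ax":0,"ay":0,"az":0,"grip":1}
    - {"x":0,"y":4.7,"z":-2,"ax":0,"ay":0,"az":0,"grip":1}
    - {"x":0,"y":4.7,"z":-3,"ax":0,"ay":0,"az":0,"grip":1}
    - {"x":0,"y":4.7,"z":-4.5,"ax":0,"ay":0,"az":0,"grip":1}
    - {"x":0,"y":4.7,"z":-6,"ax":0,"ay":0,"az":0,"grip":1}
    - {"x":0,"y":4.7,"z":-7.5,"ax":0,"ay":0,"az":0,"grip":1}
    - {"x":0,"y":4.7,"z":-9,"ax":0,"ay":0,"az":0,"grip":1}
    - {"x":0,"y":4.7,"z":-10,"ax":0,"ay":0,"az":0,"grip":1}

```text
time_s: 8.07
eef_pos: [0.5604, 0.0467, 0.0816]
eef_rot: [-0.706, 0.707, -0.031, 0.031]
wrist_force: [-0.0, 4.0, -3.1]
opening: 0.322
```

```bash
python3 - <<'E'
from h import *
rep()
im=vision.camera("top"); crop(im,120,140,400,320,2.8,"c5")
im=vision.camera("side"); crop(im,60,130,380,370,2.5,"s5")
E
```

```text
t 8.07 tcp [0.5604 0.0467 0.0816] jaw -0.0883 ydown [ 0.001 -0.002 -1.   ] F [-0.   4.  -3.1] op 0.322 q [-0.13  0.37  1.76 -0.    1.01 -0.04]
```

View pics/c5.png

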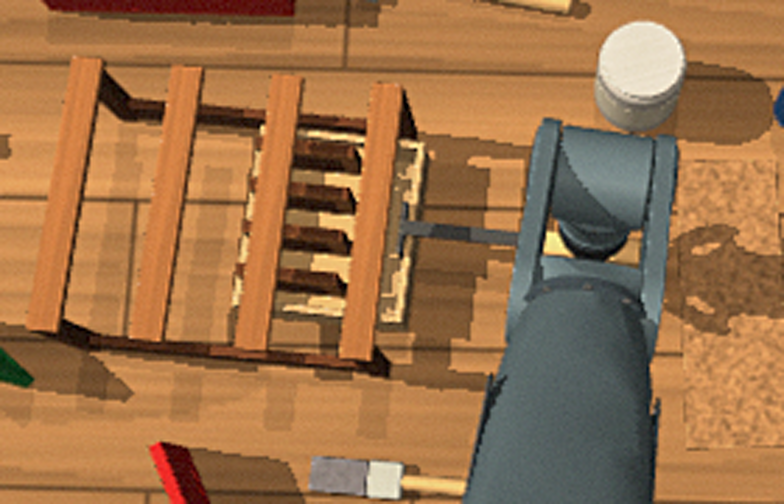

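View pics/s5.png

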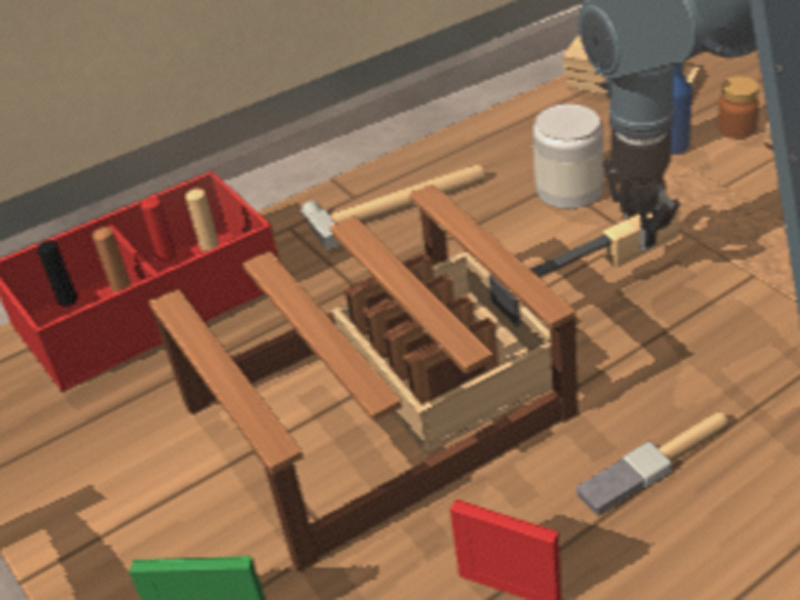

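```bash
python3 - <<'E'
from h import *
c=fit("top",[(120+u/2.8,140+v/2.8) for u,v in [(425,143),(405,325)]],[(-.095,-.105,.07),(-.095,.105,.07)],[.58,.34,np.pi/2])[0]; print(c)
print(T2([.5667,.2592,1.505],[(-.13,0,0)]))
E
```

```text
[0.58122649 0.33619233 1.50606923]
[[0.55815265 0.12948129 0.        ]]
```

Call:
apply_moves:
  increments:
    - {"x":0,"y":0,"z":-1.5,"ax":0,"ay":0,"az":0,"grip":1}
    - {"x":0,"y":0,"z":-3.5,"ax":0,"ay":0,"az":0,"grip":1}
    - {"x":0,"y":0,"z":-5.5,"ax":0,"ay":0,"az":0,"grip":1}
    - {"x":0,"y":0,"z":-7.5,"ax":0,"ay":0,"az":0,"grip":1}
    - {"x":0,"y":0,"z":-9.5,"ax":0,"ay":0,"az":0,"grip":1}
    - {"x":0,"y":0,"z":-11.5,"ax":0,"ay":0,"az":0,"grip":1}
    - {"x":0,"y":0,"z":-13.5,"ax":0,"ay":0,"az":0,"grip":1}
    - {"x":0,"y":0,"z":-15.5,"ax":0,"ay":0,"az":0,"grip":1}
    - {"x":0,"y":0,"z":-17.5,"ax":0,"ay":0,"az":0,"grip":1}
    - {"x":0,"y":0,"z":-19,"ax":0,"ay":0,"az":0,"grip":1}
    - {"x":0,"y":0,"z":-20,"ax":0,"ay":0,"az":0,"grip":1}
    - {"x":0,"y":0,"z":-20.5,"ax":0,"ay":0,"az":0,"grip":1}

```text
time_s: 9.68
eef_pos: [0.5424, -0.1586, 0.0823]
eef_rot: [-0.705, 0.708, -0.031, 0.032]
wrist_force: [0.7, 4.0, -3.1]
opening: 0.32
```

```bash
python3 - <<'E'
from h import *
rep()
im=vision.camera("top"); crop(im,160,140,440,320,2.8,"c6")
im=vision.camera("side"); crop(im,60,130,380,370,2.5,"s6")
E
```

```text
t 9.68 tcp [ 0.5424 -0.1586  0.0823] jaw -0.0891 ydown [ 0.001 -0.003 -1.   ] F [ 0.7  4.  -3.1] op 0.32 q [-0.49  0.38  1.75 -0.    1.01 -0.4 ]
```

View pics/c6.png

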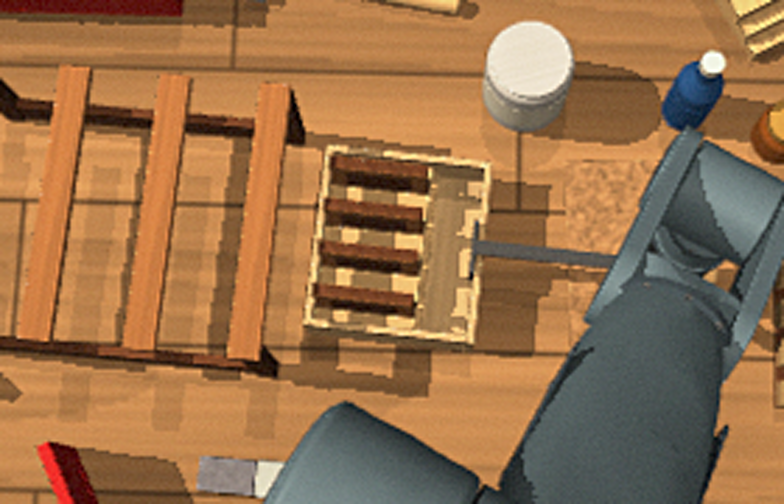

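View pics/s6.png

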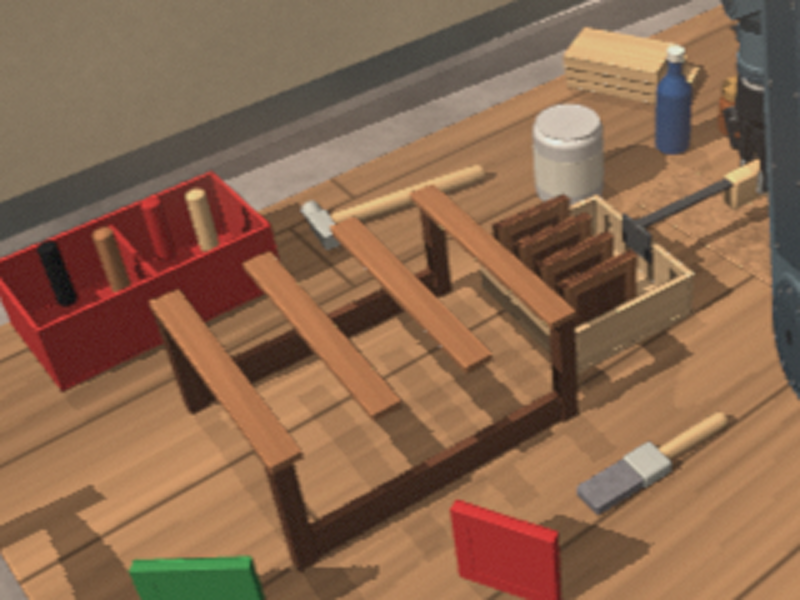

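```bash
python3 - <<'E'
from h import *
f=fit("top",[(160+u/2.8,140+v/2.8) for u,v in [(491,162),(474,342),(328,146),(305,327)]],[(-.095,-.105,.07),(-.095,.105,.07),(.095,-.105,.07),(.095,.105,.07)],[.58,.14,np.pi/2]); print(f)
c=f[0]; w=T2(c,[(.095,-.105,0),(.095,.105,0)]); print(w)
s=np.array([.5667,.2592]);a=np.array([np.cos(1.505),np.sin(1.505)]); print((w[:,:2]-s)@a)
E
```

```text
(array([0.56579019, 0.13265076, 1.49406507]), [[0.4, -0.2], [0.4, 0.5], [-0.6, -0.2], [-0.2, -0.1]])
[[0.67776356 0.21932235 0.        ]
 [0.46838146 0.23542011 0.        ]]
[-0.03248906 -0.03019277]
```

```bash
python3 - <<'E'
from h import *
rows([(.4404,-.1275,.19,-.0891,1)])
E
```

```text
{"x":-10.44,"y":-10.77,"z":2.18,"ax":0.004,"ay":0.000,"az":0.002,"grip":1}
```

Call:
apply_moves:
  increments:
    - {"x":0,"y":0,"z":0.5,"ax":0,"ay":0,"az":0,"grip":1}
    - {"x":0,"y":-2,"z":0.5,"ax":0,"ay":0,"az":0,"grip":1}
    - {"x":0,"y":-5,"z":0.5,"ax":0,"ay":0,"az":0,"grip":1}
    - {"x":0,"y":-8,"z":0.5,"ax":0,"ay":0,"az":0,"grip":1}
    - {"x":0,"y":-10.8,"z":0.5,"ax":0,"ay":0,"az":0,"grip":1}
    - {"x":0,"y":-10.8,"z":0.5,"ax":0,"ay":0,"az":0,"grip":1}

```text
time_s: 10.52
eef_pos: [0.5447, -0.154, 0.1934]
eef_rot: [-0.704, 0.709, -0.029, 0.034]
wrist_force: [0.2, 0.5, -1.5]
opening: 0.321
```

```bash
python3 - <<'E'
from h import *
rep()
p=np.array([.5424,-.154,.19]);q=np.array([.4404,-.1275,.16])
for k in range(1,13):
    f=k/12; rows([(*(p+min(1,f*1.3)*(q-p)),-.0891-f*1.446,1)])
E
```

```text
t 10.53 tcp [ 0.5447 -0.154   0.1934] jaw -0.088 ydown [ 0.007 -0.008 -1.   ] F [ 0.2  0.5 -1.5] op 0.321 q [-0.48  0.22  1.69 -0.    1.22 -0.39]
{"x":-1.36,"y":0.65,"z":0.18,"ax":0.007,"ay":0.122,"az":0.008,"grip":1}
{"x":-2.49,"y":0.97,"z":0.37,"ax":0.006,"ay":0.242,"az":0.008,"grip":1}
{"x":-3.61,"y":1.28,"z":0.56,"ax":0.006,"ay":0.363,"az":0.009,"grip":1}
{"x":-4.74,"y":1.60,"z":0.75,"ax":0.005,"ay":0.483,"az":0.009,"grip":1}
{"x":-5.87,"y":1.91,"z":0.94,"ax":0.005,"ay":0.604,"az":0.009,"grip":1}
{"x":-7.00,"y":2.23,"z":1.13,"ax":0.004,"ay":0.724,"az":0.010,"grip":1}
{"x":-8.13,"y":2.54,"z":1.32,"ax":0.004,"ay":0.845,"az":0.010,"grip":1}
{"x":-9.26,"y":2.86,"z":1.51,"ax":0.003,"ay":0.965,"az":0.010,"grip":1}
{"x":-10.38,"y":3.17,"z":1.70,"ax":0.003,"ay":1.086,"az":0.011,"grip":1}
{"x":-10.64,"y":3.25,"z":1.75,"ax":0.002,"ay":1.206,"az":0.011,"grip":1}
{"x":-10.64,"y":3.25,"z":1.75,"ax":0.001,"ay":1.327,"az":0.011,"grip":1}
{"x":-10.64,"y":3.25,"z":1.75,"ax":0.001,"ay":1.447,"az":0.011,"grip":1}
```

Call:
apply_moves:
  increments:
    - {"x":-1.4,"y":0,"z":0.2,"ax":0,"ay":0.122,"az":0,"grip":1}
    - {"x":-2.5,"y":0,"z":0.4,"ax":0,"ay":0.242,"az":0,"grip":1}
    - {"x":-3.6,"y":0.5,"z":0.6,"ax":0,"ay":0.363,"az":0,"grip":1}
    - {"x":-4.7,"y":1,"z":0.75,"ax":0,"ay":0.483,"az":0,"grip":1}
    - {"x":-5.9,"y":1.5,"z":0.95,"ax":0,"ay":0.604,"az":0,"grip":1}
    - {"x":-7,"y":2,"z":1.15,"ax":0.004,"ay":0.724,"az":0.01,"grip":1}
    - {"x":-8.1,"y":2.5,"z":1.3,"ax":0.004,"ay":0.845,"az":0.01,"grip":1}
    - {"x":-9.3,"y":3,"z":1.5,"ax":0.003,"ay":0.965,"az":0.01,"grip":1}
    - {"x":-10.4,"y":3.5,"z":1.7,"ax":0.003,"ay":1.086,"az":0.01,"grip":1}
    - {"x":-10.6,"y":4.5,"z":1.75,"ax":0.002,"ay":1.206,"az":0.01,"grip":1}
    - {"x":-10.6,"y":6,"z":1.75,"ax":0,"ay":1.327,"az":0.01,"grip":1}
    - {"x":-10.6,"y":7.5,"z":1.75,"ax":0,"ay":1.447,"az":0.01,"grip":1}

```text
time_s: 12.02
eef_pos: [0.4403, -0.1273, 0.1158]
eef_rot: [-0.508, 0.508, -0.492, 0.492]
wrist_force: [-0.2, 0.4, -1.9]
opening: 0.326
```

```bash
python3 - <<'E'
from h import *
rep()
im=vision.camera("side"); crop(im,220,130,480,330,3,"s7")
im=vision.camera("wrist"); cv2.imwrite("pics/w7.png",im[:,:,::-1])
rows([(.4404,-.1275,.0435,-1.535,1)])
E
```

```text
t 12.03 tcp [ 0.4403 -0.1273  0.1158] jaw -1.5387 ydown [-0.001 -0.001 -1.   ] F [-0.2  0.4 -1.9] op 0.326 q [-0.54  0.11  2.01 -0.    1.03  1.  ]
{"x":0.10,"y":7.13,"z":0.15,"ax":0.004,"ay":-0.001,"az":-0.001,"grip":1}
```

View pics/s7.png

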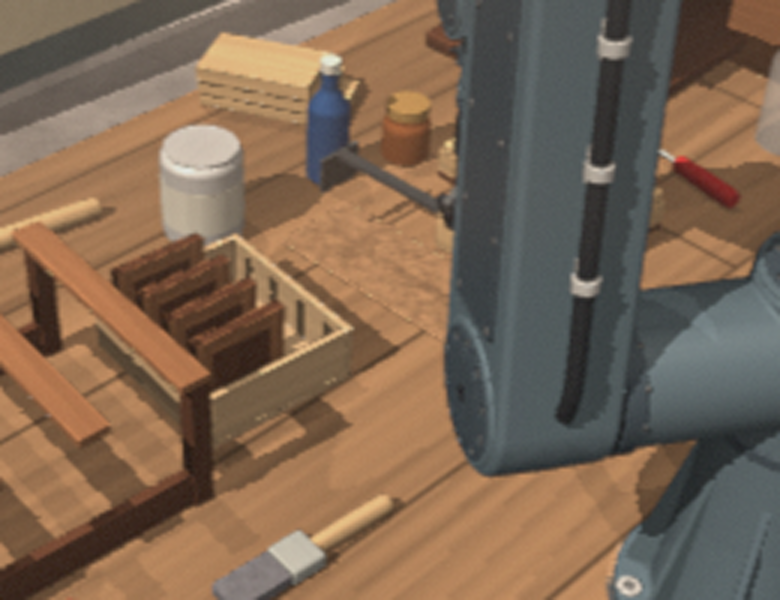

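View pics/w7.png

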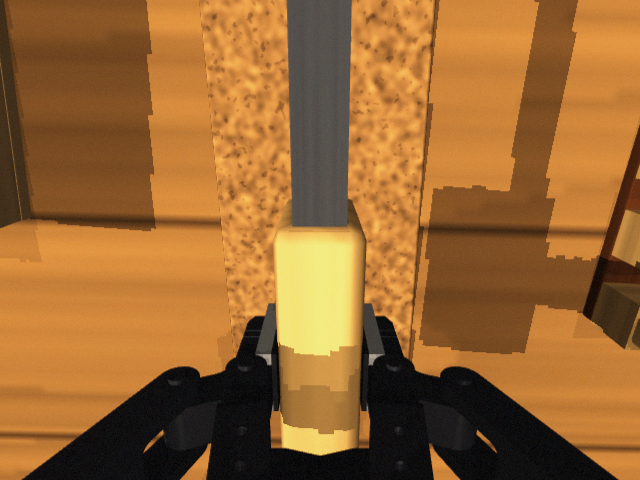

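Call:
apply_moves:
  increments:
    - {"x":0.1,"y":2,"z":0.15,"ax":0,"ay":0,"az":0,"grip":1}
    - {"x":0.1,"y":4,"z":0.15,"ax":0,"ay":0,"az":0,"grip":1}
    - {"x":0.1,"y":5.5,"z":0.15,"ax":0,"ay":0,"az":0,"grip":1}
    - {"x":0.1,"y":6.5,"z":0.15,"ax":0,"ay":0,"az":0,"grip":1}
    - {"x":0.1,"y":7,"z":0.15,"ax":0,"ay":0,"az":0,"grip":1}
    - {"x":0.1,"y":7.15,"z":0.15,"ax":0,"ay":0,"az":0,"grip":1}
    - {"x":0.1,"y":7.2,"z":0.15,"ax":0,"ay":0,"az":0,"grip":1}

```text
time_s: 13.0
eef_pos: [0.4409, -0.1277, 0.0433]
eef_rot: [-0.508, 0.509, -0.492, 0.49]
wrist_force: [-0.7, 0.1, 0.5]
opening: 0.319
```

Call:
apply_moves:
  increments:
    - {"x":0,"y":0.05,"z":0,"ax":0,"ay":0,"az":0,"grip":0.5}
    - {"x":0,"y":0.05,"z":0,"ax":0,"ay":0,"az":0,"grip":0.2}
    - {"x":0,"y":0.05,"z":0,"ax":0,"ay":0,"az":0,"grip":0}
    - {"x":0,"y":0,"z":0,"ax":0,"ay":0,"az":0,"grip":0}
    - {"x":0,"y":-4,"z":0,"ax":0,"ay":0,"az":0,"grip":0}
    - {"x":0,"y":-8,"z":0,"ax":0,"ay":0,"az":0,"grip":0}
    - {"x":0,"y":-12,"z":0,"ax":0,"ay":0,"az":0,"grip":0}
    - {"x":0,"y":-17,"z":0,"ax":0,"ay":0,"az":0,"grip":0}
    - {"x":0,"y":-22,"z":0,"ax":0,"ay":0,"az":0,"grip":0}
    - {"x":0,"y":-22,"z":0,"ax":0,"ay":0,"az":0,"grip":0}

```text
time_s: 14.25
eef_pos: [0.4438, -0.1291, 0.2679]
eef_rot: [0.509, -0.509, 0.489, -0.493]
wrist_force: [0.6, -0.4, -0.6]
opening: 1.0
```

```bash
python3 - <<'E'
from h import *
rep()
im=vision.camera("wrist"); cv2.imwrite("pics/w8.png",im[:,:,::-1])
im=vision.camera("top"); crop(im,180,140,500,320,2.4,"c8")
E
```

```text
t 14.25 tcp [ 0.4438 -0.1291  0.2679] jaw -1.5353 ydown [ 0.005 -0.004 -1.   ] F [ 0.6 -0.4 -0.6] op 1.0 q [-0.54 -0.09  1.87 -0.    1.36  1.  ]
```

View pics/w8.png

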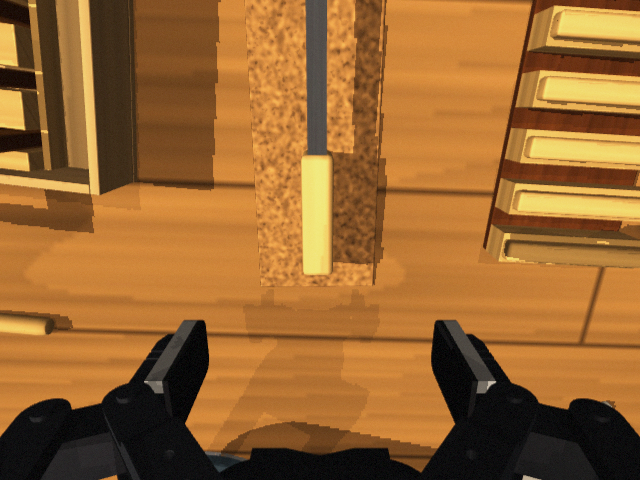

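View pics/c8.png

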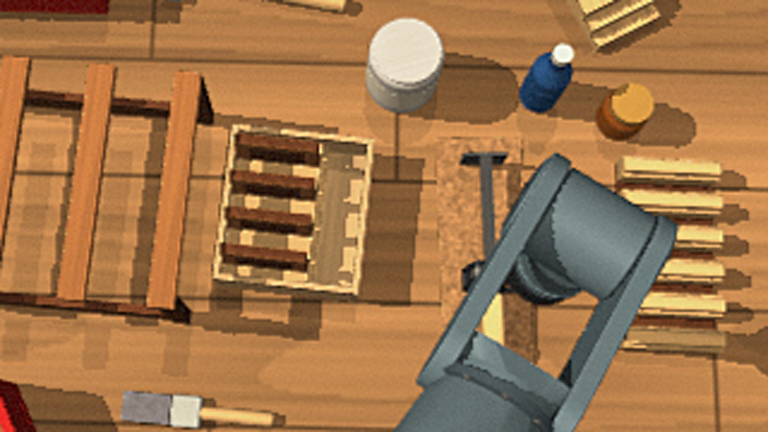

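```bash
python3 - <<'E'
from h import *
rows([(.525,-.36,.33,-.04,0)])
E
```

```text
{"x":23.49,"y":-6.68,"z":7.50,"ax":0.002,"ay":-1.495,"az":-0.002,"grip":0}
```

Call:
apply_moves:
  increments:
    - {"x":2,"y":-2,"z":0.7,"ax":0,"ay":-0.15,"az":0,"grip":0.3}
    - {"x":5,"y":-4,"z":1.5,"ax":0,"ay":-0.3,"az":0,"grip":0.7}
    - {"x":8,"y":-5,"z":2.5,"ax":0,"ay":-0.45,"az":0,"grip":0.7}
    - {"x":11,"y":-6,"z":3.5,"ax":0,"ay":-0.6,"az":0,"grip":0.7}
    - {"x":14,"y":-6.7,"z":4.5,"ax":0,"ay":-0.75,"az":0,"grip":0.7}
    - {"x":17,"y":-6.7,"z":5.5,"ax":0,"ay":-0.9,"az":0,"grip":0.7}
    - {"x":20,"y":-6.7,"z":6.5,"ax":0,"ay":-1.05,"az":0,"grip":0.7}
    - {"x":22,"y":-6.7,"z":7,"ax":0,"ay":-1.2,"az":0,"grip":0.7}
    - {"x":23.5,"y":-6.7,"z":7.5,"ax":0,"ay":-1.35,"az":0,"grip":0.7}
    - {"x":23.5,"y":-6.7,"z":7.5,"ax":0.002,"ay":-1.495,"az":-0.002,"grip":0.7}
    - {"x":23.5,"y":-6.7,"z":7.5,"ax":0.002,"ay":-1.495,"az":-0.002,"grip":0.7}
    - {"x":23.5,"y":-6.7,"z":7.5,"ax":0.002,"ay":-1.495,"az":-0.002,"grip":0.7}

```text
time_s: 15.85
eef_pos: [0.5248, -0.3597, 0.3289]
eef_rot: [0.708, -0.706, 0.016, -0.015]
wrist_force: [-0.3, -0.2, 0.3]
opening: 0.302
```

```bash
python3 - <<'E'
from h import *
rep()
im=vision.camera("wrist"); np.save("w9.npy",im); cv2.imwrite("pics/w9.png",im[:,:,::-1])
import pickle; pickle.dump(P("wrist"),open("w9.pkl","wb"))
r=[.5233,-.3666,1.538]
print(proj("wrist",T2(r,[(sx*.065,sy*.129,.054) for sx in(1,-1) for sy in (1,-1)])))
E
```

```text
t 15.85 tcp [ 0.5248 -0.3597  0.3289] jaw -0.0431 ydown [-0.001  0.002 -1.   ] F [-0.3 -0.2  0.3] op 0.302 q [-0.79  0.27  1.36  0.    1.52 -0.74]
[[185.90466492 138.97952531]
 [453.42499256 136.47781201]
 [200.25357813 264.09781985]
 [441.24807657 262.13633778]]
```

View pics/w9.png

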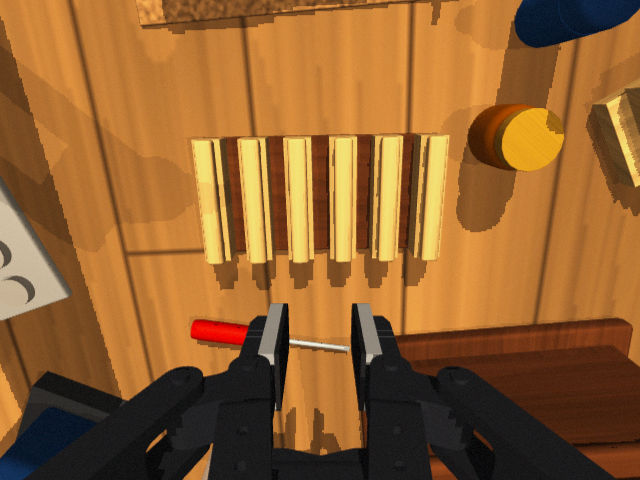

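```bash
python3 - <<'E'
from h import *
im=np.load("w9.npy"); crop(im,180,120,460,280,2.85,"w9c")
E
```

```text
(no output)
```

View pics/w9c.png

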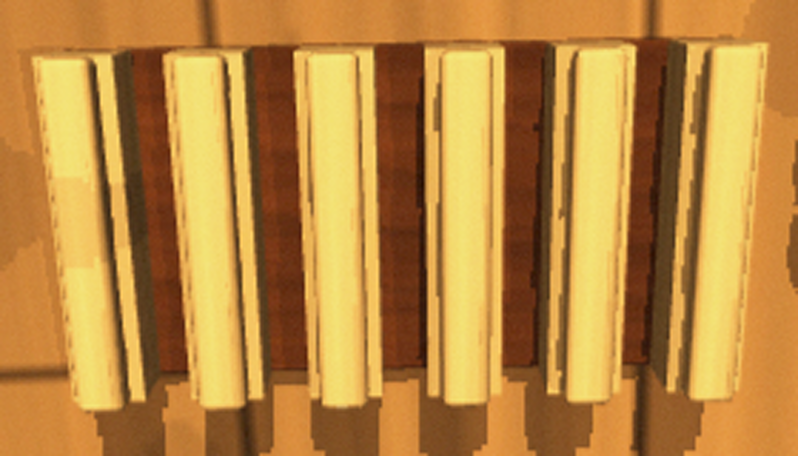

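```bash
cat >> h.py <<'E'
import pickle
def fitc(cam,uv,pts,p0):
    K,R,t=cam; uv=np.asarray(uv,float)
    def f(p):
        c=T2(p,pts)@R.T+t; u=c@K.T; return ((u[:,:2]/u[:,2:])-uv).ravel()
    r=least_squares(f,p0,loss="soft_l1"); return r.x,np.round(r.fun.reshape(-1,2),1).tolist()
E
python3 - <<'E'
from h import *
cam=pickle.load(open("w9.pkl","rb"))
t=[(67,57),(198,55),(333,54),(467,52),(600,50),(737,47)];b=[(98,405),(223,405),(344,403),(467,401),(587,400),(713,397)]
ys=[.115,.069,.023,-.023,-.069,-.115]
print(fitc(cam,[(180+u/2.85,120+v/2.85) for u,v in t+b],[(.065,y,.054) for y in ys]+[(-.065,y,.054) for y in ys],[.5233,-.3666,1.538]))
E
```

```text
(array([ 0.5245265 , -0.36639907,  1.54424941]), [[-2.2, -0.7], [-0.6, -0.7], [-0.4, -1.1], [0.3, -1.2], [1.4, -1.2], [1.2, -0.9], [0.5, 2.3], [-0.5, 1.7], [-0.1, 1.8], [-0.2, 1.9], [0.7, 1.6], [-0.4, 2.1]])
```

Call:
apply_moves:
  increments:
    - {"x":0.3,"y":0,"z":4,"ax":0,"ay":0,"az":0,"grip":0.7}
    - {"x":0.6,"y":0,"z":9,"ax":0,"ay":0,"az":0,"grip":0.7}
    - {"x":0.9,"y":0,"z":14,"ax":0,"ay":0,"az":0,"grip":0.7}
    - {"x":1.2,"y":0,"z":19,"ax":0,"ay":0,"az":0,"grip":0.7}
    - {"x":1.5,"y":0,"z":24,"ax":0,"ay":0,"az":0,"grip":0.7}
    - {"x":1.8,"y":0,"z":29,"ax":0,"ay":0,"az":0,"grip":0.7}
    - {"x":2.1,"y":0,"z":34,"ax":0,"ay":0,"az":0,"grip":0.7}
    - {"x":2.3,"y":0,"z":39,"ax":0,"ay":0.01,"az":0,"grip":0.7}
    - {"x":2.5,"y":0,"z":43,"ax":0,"ay":0.03,"az":0,"grip":0.7}
    - {"x":2.5,"y":0,"z":46,"ax":0,"ay":0.034,"az":0,"grip":0.7}
    - {"x":2.5,"y":0,"z":46,"ax":0,"ay":0.034,"az":0,"grip":0.7}
    - {"x":2.5,"y":0,"z":46,"ax":0,"ay":0.034,"az":0,"grip":0.7}

```text
time_s: 17.4
eef_pos: [0.5692, 0.0985, 0.3297]
eef_rot: [0.707, -0.706, 0.027, -0.027]
wrist_force: [-0.1, 0.5, 0.8]
opening: 0.3
```

```bash
python3 - <<'E'
from h import *
rep()
im=vision.camera("wrist"); np.save("w10.npy",im); cv2.imwrite("pics/w10.png",im[:,:,::-1])
pickle.dump(P("wrist"),open("w10.pkl","wb"))
r=[.5658,.1327,1.494]
print(proj("wrist",T2(r,[(.03+sx*.055,y,.118) for y in (.072,.024,-.024,-.072) for sx in(1,-1)])))
E
```

```text
t 17.4 tcp [0.5692 0.0985 0.3297] jaw -0.0768 ydown [-0.001  0.001 -1.   ] F [-0.1  0.5  0.8] op 0.3 q [-0.03  0.14  1.51  0.    1.5   0.04]
[[219.25824813  60.35247083]
 [229.88716553 201.90882047]
 [282.27743405  60.32951192]
 [286.25014748 201.90923998]
 [345.31748313  60.3065454 ]
 [342.62981738 201.90965961]
 [408.37840573  60.28357128]
 [399.02618262 201.91007936]]
```

View pics/w10.png

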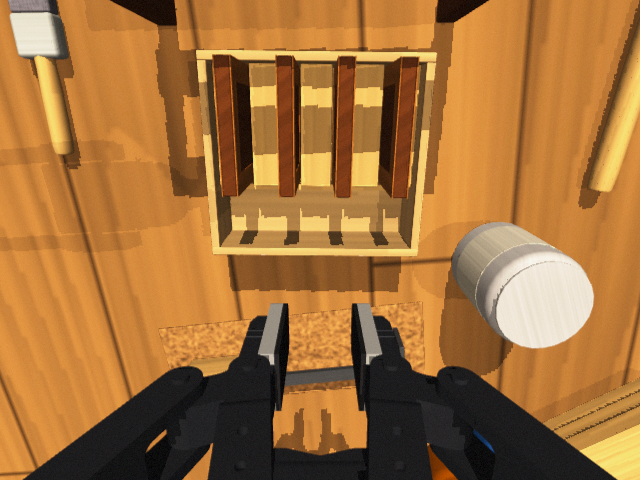

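```bash
python3 - <<'E'
from h import *
cam=pickle.load(open("w10.pkl","rb"))
im=np.load("w10.npy"); crop(im,190,40,450,210,3,"w10c")
print(fitc(cam,[(197,51),(436,53),(216,254),(417,255)],[(.095,.105,.07),(.095,-.105,.07),(-.095,.105,.07),(-.095,-.105,.07)],[.566,.133,1.49]))
E
```

```text
(array([0.56723333, 0.13473506, 1.48688359]), [[-1.4, -0.5], [1.9, -0.7], [-2.8, 1.8], [1.6, 2.2]])
```

View pics/w10c.png

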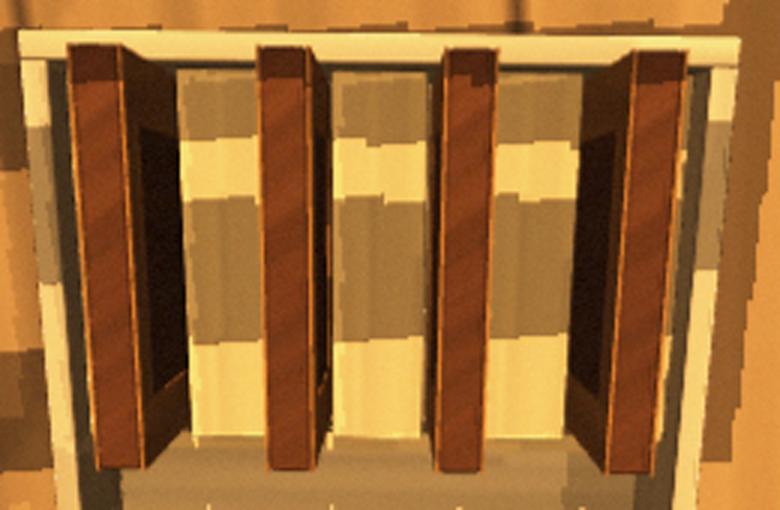

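```bash
python3 - <<'E'
from h import *
cam=pickle.load(open("w10.pkl","rb"))
C={3:[(68,45),(121,45),(144,467),(97,468)],2:[(258,46),(309,46),(315,469),(268,469)],1:[(445,49),(497,49),(482,471),(436,470)],0:[(632,52),(686,52),(655,473),(607,472)]}
for k,v in C.items():
    f=fitc(cam,[(190+a/3,40+b/3) for a,b in v],[(.055,.006,.118),(.055,-.006,.118),(-.055,-.006,.118),(-.055,.006,.118)],[.57,.16,1.49]); print(k,np.round(f[0],4),f[1])
print(T2([.5672,.1347,1.487],[(.03,y,0) for y in (.072,.024,-.024,-.072)]))
E
```

```text
3 [0.4979 0.1723 1.4802] [[0.9, -0.9], [-0.9, -0.6], [-0.8, 1.4], [0.7, 0.9]]
2 [0.5458 0.1683 1.4855] [[0.6, -0.8], [-0.6, -0.6], [-0.8, 1.1], [0.8, 1.0]]
1 [0.593  0.164  1.4852] [[0.8, -0.9], [-0.8, -0.7], [-0.6, 1.1], [0.6, 1.4]]
0 [0.641  0.1596 1.4956] [[1.1, -0.8], [-1.1, -0.9], [-0.9, 1.2], [0.9, 1.5]]
[[0.49796359 0.17062101 0.        ]
 [0.54579516 0.16660349 0.        ]
 [0.59362674 0.16258598 0.        ]
 [0.64145831 0.15856846 0.        ]]
```

```bash
python3 - <<'E'
from h import *
K,R,t=P("wrist"); o,p,_=state(); print("cam rel tcp",-R.T@t-p)
print(T2([.5245,-.3664,1.544],[(0,y,0) for y in (-.092,-.046,0,.046,.092)]))
rows([(.6412,.159,.2,-.084,.7),(.6412,.159,.106,-.084,.7)])
E
```

```text
cam rel tcp [0.00506406 0.08424713 0.11693483]
[[ 0.61646697 -0.36886497  0.        ]
 [ 0.57048349 -0.36763248  0.        ]
 [ 0.5245     -0.3664      0.        ]
 [ 0.47851651 -0.36516752  0.        ]
 [ 0.43253303 -0.36393503  0.        ]]
{"x":6.71,"y":12.98,"z":6.62,"ax":-0.001,"ay":0.006,"az":-0.001,"grip":0.7}
{"x":6.71,"y":22.38,"z":6.62,"ax":-0.001,"ay":0.006,"az":-0.001,"grip":0.7}
```

Call:
apply_moves:
  increments:
    - {"x":1.7,"y":3,"z":1.6,"ax":0,"ay":0,"az":0,"grip":0.7}
    - {"x":3.5,"y":6,"z":3.3,"ax":0,"ay":0,"az":0,"grip":0.7}
    - {"x":5.2,"y":9,"z":5,"ax":0,"ay":0.006,"az":0,"grip":0.7}
    - {"x":6.7,"y":12,"z":6.6,"ax":0,"ay":0.006,"az":0,"grip":0.7}
    - {"x":6.7,"y":15,"z":6.6,"ax":0,"ay":0.006,"az":0,"grip":0.7}
    - {"x":6.7,"y":18,"z":6.6,"ax":0,"ay":0.006,"az":0,"grip":0.7}
    - {"x":6.7,"y":20.5,"z":6.6,"ax":0,"ay":0.006,"az":0,"grip":0.7}
    - {"x":6.7,"y":22.3,"z":6.6,"ax":0,"ay":0.006,"az":0,"grip":0.7}
    - {"x":6.7,"y":22.4,"z":6.6,"ax":0,"ay":0.006,"az":0,"grip":0.7}
    - {"x":6.7,"y":22.4,"z":6.6,"ax":0,"ay":0.006,"az":0,"grip":0.7}

```text
time_s: 18.7
eef_pos: [0.6418, 0.1586, 0.1068]
eef_rot: [0.707, -0.706, 0.03, -0.03]
wrist_force: [-0.2, -0.3, 0.1]
opening: 0.298
```

```bash
python3 - <<'E'
from h import *
rep()
im=vision.camera("wrist"); cv2.imwrite("pics/w11.png",im[:,:,::-1])
im=vision.camera("side"); crop(im,180,100,440,300,3,"s11")
E
```

```text
t 18.7 tcp [0.6418 0.1586 0.1068] jaw -0.0841 ydown [ 0.001  0.001 -1.   ] F [-0.2 -0.3  0.1] op 0.298 q [0.06 0.52 1.48 0.   1.14 0.15]
```

View pics/w11.png

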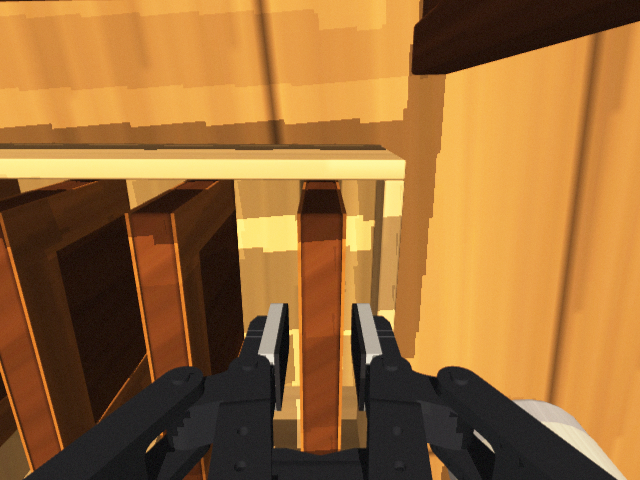

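View pics/s11.png

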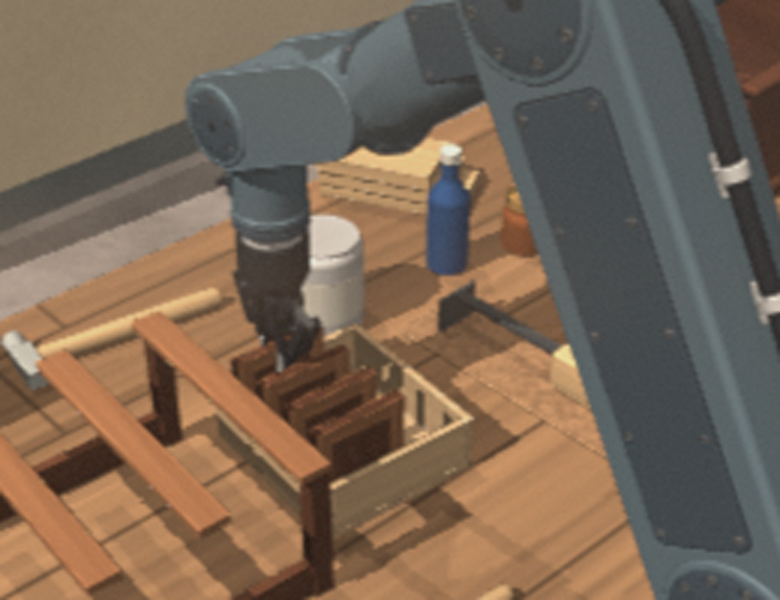

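Call:
apply_moves:
  increments:
    - {"x":0,"y":0,"z":0,"ax":0,"ay":0,"az":0,"grip":1}
    - {"x":0,"y":0,"z":0,"ax":0,"ay":0,"az":0,"grip":1}
    - {"x":0,"y":0,"z":0,"ax":0,"ay":0,"az":0,"grip":1}
    - {"x":0,"y":0,"z":0,"ax":0,"ay":0,"az":0,"grip":1}
    - {"x":0,"y":-2,"z":0,"ax":0,"ay":0,"az":0,"grip":1}
    - {"x":0,"y":-4.5,"z":0,"ax":0,"ay":0,"az":0,"grip":1}
    - {"x":0,"y":-7,"z":0,"ax":0,"ay":0,"az":0,"grip":1}
    - {"x":0,"y":-9.5,"z":0,"ax":0,"ay":0,"az":0,"grip":1}
    - {"x":0,"y":-12,"z":0,"ax":0,"ay":0,"az":0,"grip":1}
    - {"x":0,"y":-13.5,"z":0,"ax":0,"ay":0,"az":0,"grip":1}
    - {"x":0,"y":-13.5,"z":0,"ax":0,"ay":0,"az":0,"grip":1}

```text
time_s: 20.18
eef_pos: [0.6424, 0.1588, 0.244]
eef_rot: [0.707, -0.706, 0.028, -0.031]
wrist_force: [-0.1, 0.4, -1.5]
opening: 0.13
```

```bash
python3 - <<'E'
from h import *
rep()
im=vision.camera("wrist"); cv2.imwrite("pics/w12.png",im[:,:,::-1])
rows([(.6165,-.3689,.241,-.0266,1)])
E
```

```text
t 20.18 tcp [0.6424 0.1588 0.244 ] jaw -0.0837 ydown [ 0.004  0.001 -1.   ] F [-0.1  0.4 -1.5] op 0.13 q [0.06 0.38 1.39 0.   1.37 0.15]
{"x":1.90,"y":0.09,"z":-52.79,"ax":-0.001,"ay":-0.057,"az":0.002,"grip":1}
```

View pics/w12.png

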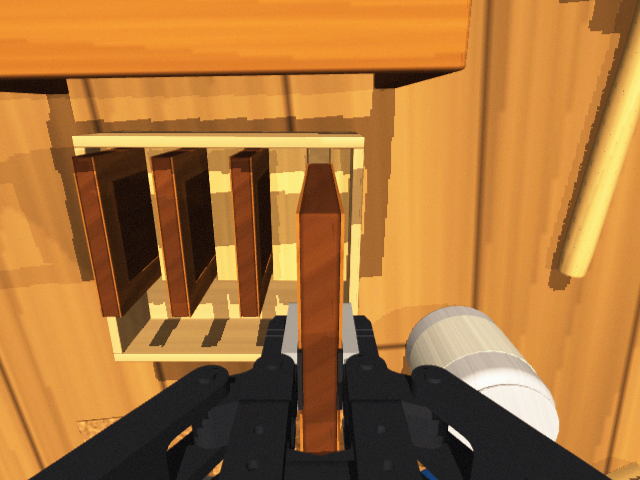

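Call:
apply_moves:
  increments:
    - {"x":0,"y":0,"z":-3,"ax":0,"ay":0,"az":0,"grip":1}
    - {"x":0,"y":0,"z":-8,"ax":0,"ay":0,"az":0,"grip":1}
    - {"x":0.2,"y":0,"z":-13,"ax":0,"ay":-0.01,"az":0,"grip":1}
    - {"x":0.4,"y":0,"z":-18,"ax":0,"ay":-0.02,"az":0,"grip":1}
    - {"x":0.6,"y":0,"z":-23,"ax":0,"ay":-0.03,"az":0,"grip":1}
    - {"x":0.8,"y":0,"z":-28,"ax":0,"ay":-0.03,"az":0,"grip":1}
    - {"x":1,"y":0,"z":-33,"ax":0,"ay":-0.04,"az":0,"grip":1}
    - {"x":1.3,"y":0,"z":-38,"ax":0,"ay":-0.05,"az":0,"grip":1}
    - {"x":1.5,"y":0,"z":-43,"ax":0,"ay":-0.057,"az":0,"grip":1}
    - {"x":1.7,"y":0,"z":-48,"ax":0,"ay":-0.057,"az":0,"grip":1}
    - {"x":1.9,"y":0,"z":-51.5,"ax":0,"ay":-0.057,"az":0,"grip":1}
    - {"x":1.9,"y":0,"z":-52.8,"ax":0,"ay":-0.057,"az":0.002,"grip":1}

```text
time_s: 21.72
eef_pos: [0.6153, -0.3708, 0.2397]
eef_rot: [0.708, -0.706, 0.011, -0.009]
wrist_force: [0.3, 1.0, -1.1]
opening: 0.13
```

```bash
python3 - <<'E'
from h import *
rep()
im=vision.camera("wrist"); cv2.imwrite("pics/w13.png",im[:,:,::-1])
rows([(.6165,-.3689,.15,-.0266,1),(.6165,-.3689,.11,-.0266,1)])
E
```

```text
t 21.73 tcp [ 0.6153 -0.3708  0.2397] jaw -0.0292 ydown [-0.003  0.003 -1.   ] F [ 0.3  1.  -1.1] op 0.13 q [-0.71  0.51  1.21  0.    1.42 -0.68]
{"x":0.14,"y":8.99,"z":0.22,"ax":-0.002,"ay":-0.003,"az":-0.002,"grip":1}
{"x":0.15,"y":12.99,"z":0.21,"ax":-0.002,"ay":-0.003,"az":-0.002,"grip":1}
```

View pics/w13.png

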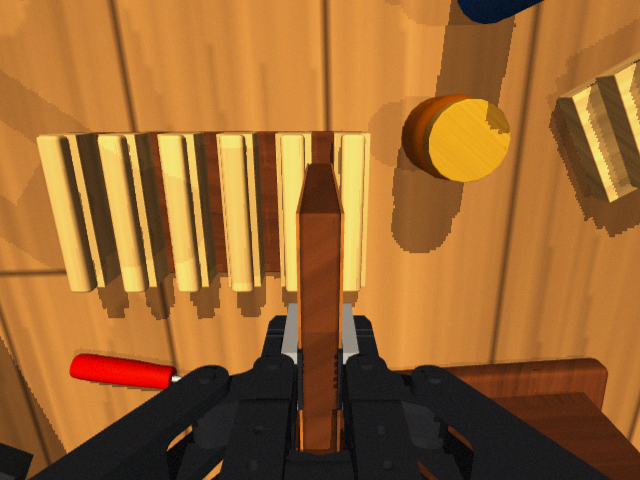

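Call:
apply_moves:
  increments:
    - {"x":0.14,"y":2,"z":0.2,"ax":0,"ay":-0.003,"az":0,"grip":1}
    - {"x":0.14,"y":5,"z":0.22,"ax":-0.002,"ay":-0.003,"az":-0.002,"grip":1}
    - {"x":0.14,"y":7.5,"z":0.22,"ax":-0.002,"ay":-0.003,"az":-0.002,"grip":1}
    - {"x":0.14,"y":8.5,"z":0.22,"ax":-0.002,"ay":-0.003,"az":-0.002,"grip":1}
    - {"x":0.14,"y":8.5,"z":0.22,"ax":-0.002,"ay":-0.003,"az":-0.002,"grip":1}

```text
time_s: 22.4
eef_pos: [0.6163, -0.3673, 0.1534]
eef_rot: [0.708, -0.706, 0.01, -0.008]
wrist_force: [0.0, -0.3, -0.6]
opening: 0.135
```

```bash
python3 - <<'E'
from h import *
rep()
im=vision.camera("wrist"); cv2.imwrite("pics/w14.png",im[:,:,::-1])
rows([(.6165,-.3689,.109,-.0266,1)])
E
```

```text
t 22.4 tcp [ 0.6163 -0.3673  0.1534] jaw -0.0249 ydown [-0.002  0.002 -1.   ] F [ 0.  -0.3 -0.6] op 0.135 q [-0.7   0.58  1.28 -0.    1.28 -0.68]
{"x":-0.03,"y":4.60,"z":-0.08,"ax":-0.000,"ay":0.001,"az":-0.000,"grip":1}
```

View pics/w14.png

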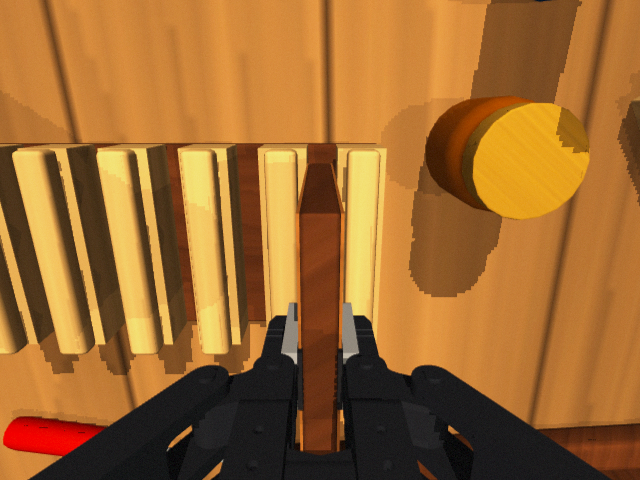

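Call:
apply_moves:
  increments:
    - {"x":0,"y":1,"z":-0.1,"ax":0,"ay":0,"az":0,"grip":1}
    - {"x":0,"y":2,"z":-0.1,"ax":0,"ay":0,"az":0,"grip":1}
    - {"x":0,"y":3,"z":-0.1,"ax":0,"ay":0,"az":0,"grip":1}
    - {"x":0,"y":4,"z":-0.1,"ax":0,"ay":0,"az":0,"grip":1}
    - {"x":0,"y":4.4,"z":-0.1,"ax":0,"ay":0,"az":0,"grip":1}
    - {"x":0,"y":4.5,"z":-0.1,"ax":0,"ay":0,"az":0,"grip":1}

```text
time_s: 23.2
eef_pos: [0.6169, -0.3691, 0.1102]
eef_rot: [0.707, -0.707, 0.009, -0.009]
wrist_force: [-1.7, 1.3, 5.2]
opening: 0.13
```

Call:
apply_moves:
  increments:
    - {"x":0,"y":0,"z":0,"ax":0,"ay":0,"az":0,"grip":0.8}
    - {"x":0,"y":0,"z":0,"ax":0,"ay":0,"az":0,"grip":0.7}
    - {"x":0,"y":0,"z":0,"ax":0,"ay":0,"az":0,"grip":0.7}
    - {"x":0,"y":-2,"z":0,"ax":0,"ay":0,"az":0,"grip":0.7}
    - {"x":0,"y":-5,"z":0,"ax":0,"ay":0,"az":0,"grip":0.7}
    - {"x":0,"y":-9,"z":0,"ax":0,"ay":0,"az":0,"grip":0.7}
    - {"x":0,"y":-14,"z":0,"ax":0,"ay":0,"az":0,"grip":0.7}
    - {"x":0,"y":-18,"z":0,"ax":0,"ay":0,"az":0,"grip":0.7}
    - {"x":0,"y":-18,"z":0,"ax":0,"ay":0,"az":0,"grip":0.7}

```text
time_s: 24.32
eef_pos: [0.6188, -0.3705, 0.2979]
eef_rot: [-0.705, 0.709, -0.006, 0.012]
wrist_force: [0.6, -0.3, 0.7]
opening: 0.301
```

```bash
python3 - <<'E'
from h import *
rep()
im=vision.camera("wrist"); cv2.imwrite("pics/w15.png",im[:,:,::-1])
pickle.dump(P("wrist"),open("w15.pkl","wb"))
im=vision.camera("top"); crop(im,200,140,520,320,2.4,"c15")
print(proj("wrist",T2([.6165,-.3689,1.544],[(.055,.006,.12),(.055,-.006,.12),(-.055,-.006,.12),(-.055,.006,.12)])))
E
```

```text
t 24.32 tcp [ 0.6188 -0.3705  0.2979] jaw -0.025 ydown [ 0.008 -0.007 -1.   ] F [ 0.6 -0.3  0.7] op 0.301 q [-0.7   0.47  1.15 -0.    1.51 -0.68]
[[312.32287427 151.17533537]
 [329.05402853 151.21106004]
 [327.69805727 290.32399975]
 [312.83923868 290.30102073]]
```

View pics/w15.png

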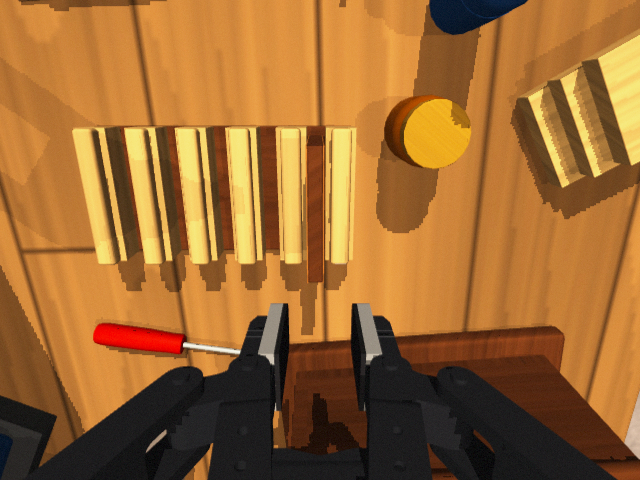

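View pics/c15.png

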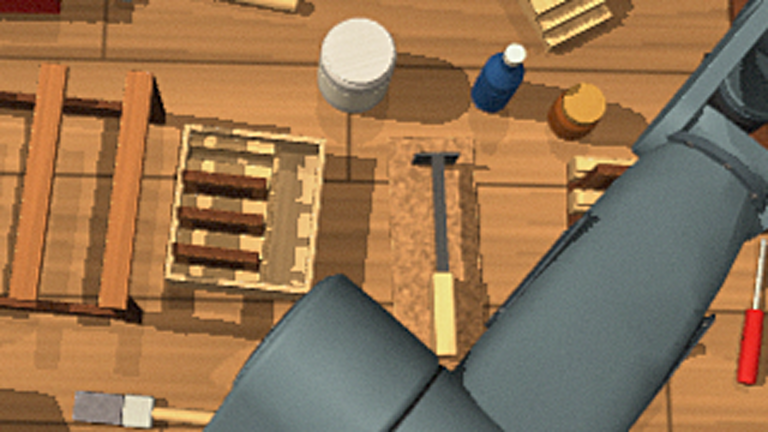

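```bash
python3 - <<'E'
from h import *
im=cv2.imread("pics/w15.png")[:,:,::-1]; crop(im,260,110,380,300,3.1,"w15c")
E
```

```text
(no output)
```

View pics/w15c.png

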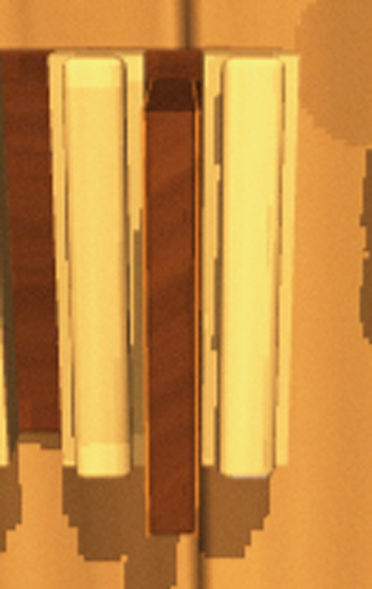

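```bash
python3 - <<'E'
from h import *
cam=pickle.load(open("w15.pkl","rb"))
g=lambda L:[(260+a/3.1,110+b/3.1) for a,b in L]
pc=g([(147,110),(198,108),(195,532),(148,534)])
print("panel",fitc(cam,pc,[(.055,.006,.12),(.055,-.006,.12),(-.055,-.006,.12),(-.055,.006,.12)],[.6165,-.369,1.54]))
# rack caps: right two ribs y=-.069,-.115
rc=g([(96,57),(252,57),(104,475),(247,475)])
print("rack",fitc(cam,rc,[(.063,-.069,.054),(.063,-.115,.054),(-.063,-.069,.054),(-.063,-.115,.054)],[.524,-.366,1.54]))
# base bottom plate far edge & rib lower
E
```

```text
panel (array([ 0.61407824, -0.36515777,  1.54069902]), [[-0.1, -1.3], [0.1, -0.6], [-0.2, 2.0], [0.2, 1.3]])
rack (array([ 0.52256546, -0.36354314,  1.54673692]), [[-1.2, 0.3], [1.3, 0.3], [-0.5, -0.3], [0.5, -0.4]])
```

```bash
python3 - <<'E'
from h import *
rows([(.58,.10,.31,-.084,.7)])
E
```

```text
{"x":-4.89,"y":-1.87,"z":46.81,"ax":0.001,"ay":0.059,"az":0.001,"grip":0.7}
```

Call:
apply_moves:
  increments:
    - {"x":-0.4,"y":-0.5,"z":4,"ax":0,"ay":0,"az":0,"grip":0.7}
    - {"x":-0.9,"y":-1,"z":9,"ax":0,"ay":0.01,"az":0,"grip":0.7}
    - {"x":-1.4,"y":-1.5,"z":14,"ax":0,"ay":0.02,"az":0,"grip":0.7}
    - {"x":-1.9,"y":-1.9,"z":19,"ax":0,"ay":0.03,"az":0,"grip":0.7}
    - {"x":-2.4,"y":-1.9,"z":24,"ax":0,"ay":0.04,"az":0,"grip":0.7}
    - {"x":-3,"y":-1.9,"z":29,"ax":0,"ay":0.05,"az":0,"grip":0.7}
    - {"x":-3.6,"y":-1.9,"z":34,"ax":0,"ay":0.059,"az":0,"grip":0.7}
    - {"x":-4.1,"y":-1.9,"z":39,"ax":0,"ay":0.059,"az":0,"grip":0.7}
    - {"x":-4.6,"y":-1.9,"z":44,"ax":0,"ay":0.059,"az":0,"grip":0.7}
    - {"x":-4.9,"y":-1.9,"z":46.8,"ax":0,"ay":0.059,"az":0,"grip":0.7}
    - {"x":-4.9,"y":-1.9,"z":46.8,"ax":0,"ay":0.059,"az":0,"grip":0.7}
    - {"x":-4.9,"y":-1.9,"z":46.8,"ax":0,"ay":0.059,"az":0,"grip":0.7}

```text
time_s: 25.92
eef_pos: [0.5795, 0.0993, 0.3093]
eef_rot: [-0.706, 0.707, -0.03, 0.03]
wrist_force: [0.5, 0.6, -0.3]
opening: 0.299
```

```bash
cat >> h.py <<'E'
def panels_overlay(cam,ps,im,name,z=.118,sc=2.5,box=(180,30,460,260)):
    K,R,t=cam; x0,y0,x1,y1=box
    c=cv2.resize(im[y0:y1,x0:x1],None,fx=sc,fy=sc,interpolation=cv2.INTER_CUBIC).copy()
    for p in ps:
        X=T2(p,[(.055,.006,z),(.055,-.006,z),(-.055,-.006,z),(-.055,.006,z)]); u=(X@R.T+t)@K.T; u=u[:,:2]/u[:,2:]
        cv2.polylines(c,[np.int32(np.round((u-[x0,y0]+.5)*sc))],True,(0,255,255),1)
    cv2.imwrite(f"pics/{name}.png",c[:,:,::-1])
E
python3 - <<'E'
from h import *
rep()
cam=P("wrist"); im=vision.camera("wrist"); 
pickle.dump(cam,open("w16.pkl","wb"))
panels_overlay(cam,[(.498,.1715,1.487),(.5458,.1675,1.487),(.5933,.1633,1.487)],im,"w16")
E
```

```text
t 25.93 tcp [0.5795 0.0993 0.3093] jaw -0.0842 ydown [-0.001 -0.001 -1.   ] F [ 0.5  0.6 -0.3] op 0.299 q [-0.03  0.17  1.51 -0.    1.46  0.05]
```

View pics/w16.png

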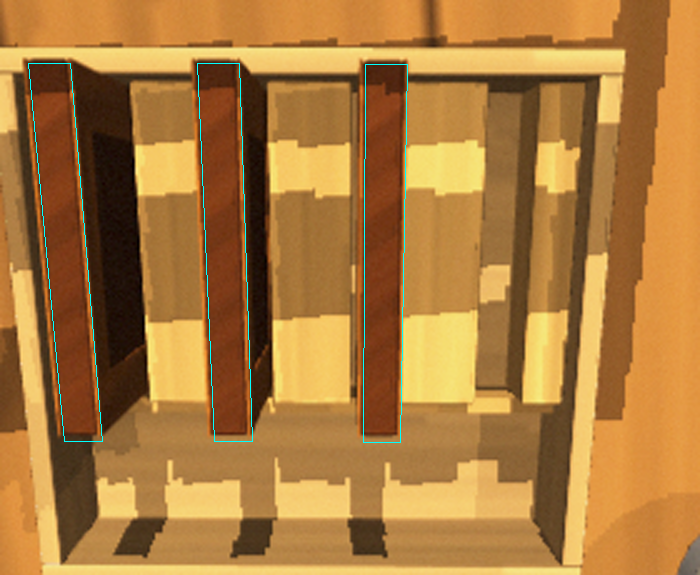

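```bash
python3 - <<'E'
from h import *
rows([(.5928,.1642,.106,-.084,.7)])
E
```

```text
{"x":0.75,"y":20.34,"z":6.65,"ax":0.001,"ay":-0.001,"az":-0.000,"grip":0.7}
```

Call:
apply_moves:
  increments:
    - {"x":0.3,"y":2,"z":2.5,"ax":0,"ay":0,"az":0,"grip":0.7}
    - {"x":0.75,"y":5,"z":5,"ax":0,"ay":0,"az":0,"grip":0.7}
    - {"x":0.75,"y":9,"z":6.65,"ax":0,"ay":0,"az":0,"grip":0.7}
    - {"x":0.75,"y":13,"z":6.65,"ax":0,"ay":0,"az":0,"grip":0.7}
    - {"x":0.75,"y":16.5,"z":6.65,"ax":0,"ay":0,"az":0,"grip":0.7}
    - {"x":0.75,"y":19,"z":6.65,"ax":0,"ay":0,"az":0,"grip":0.7}
    - {"x":0.75,"y":20.3,"z":6.65,"ax":0,"ay":0,"az":0,"grip":0.7}
    - {"x":0.75,"y":20.3,"z":6.65,"ax":0,"ay":0,"az":0,"grip":0.7}
    - {"x":0.75,"y":20.3,"z":6.65,"ax":0,"ay":0,"az":0,"grip":1}
    - {"x":0.75,"y":20.3,"z":6.65,"ax":0,"ay":0,"az":0,"grip":1}
    - {"x":0.75,"y":20.3,"z":6.65,"ax":0,"ay":0,"az":0,"grip":1}
    - {"x":0.75,"y":20.3,"z":6.65,"ax":0,"ay":0,"az":0,"grip":1}

```text
time_s: 27.48
eef_pos: [0.5935, 0.1643, 0.1076]
eef_rot: [-0.706, 0.707, -0.029, 0.031]
wrist_force: [-0.3, -0.6, 5.0]
opening: 0.132
```

Call:
apply_moves:
  increments:
    - {"x":0,"y":-2,"z":0,"ax":0,"ay":0,"az":0,"grip":1}
    - {"x":0,"y":-4.5,"z":0,"ax":0,"ay":0,"az":0,"grip":1}
    - {"x":0,"y":-7,"z":0,"ax":0,"ay":0,"az":0,"grip":1}
    - {"x":0,"y":-9.5,"z":0,"ax":0,"ay":0,"az":0,"grip":1}
    - {"x":0,"y":-12,"z":0,"ax":0,"ay":0,"az":0,"grip":1}
    - {"x":0,"y":-13.5,"z":0,"ax":0,"ay":0,"az":0,"grip":1}
    - {"x":0,"y":-13.5,"z":0,"ax":0,"ay":0,"az":0,"grip":1}

```text
time_s: 28.35
eef_pos: [0.594, 0.1646, 0.2443]
eef_rot: [-0.706, 0.707, -0.028, 0.032]
wrist_force: [0.2, 0.2, -0.7]
opening: 0.135
```

```bash
python3 - <<'E'
from h import *
rep()
im=vision.camera("wrist"); cv2.imwrite("pics/w17.png",im[:,:,::-1])
rows([(.5702,-.3675,.241,-.0266,1)])
E
```

```text
t 28.35 tcp [0.594  0.1646 0.2443] jaw -0.0848 ydown [ 0.005 -0.001 -1.   ] F [ 0.2  0.2 -0.7] op 0.135 q [ 0.08  0.28  1.51 -0.    1.34  0.16]
{"x":2.21,"y":0.25,"z":-53.20,"ax":0.001,"ay":-0.058,"az":0.002,"grip":1}
```

View pics/w17.png

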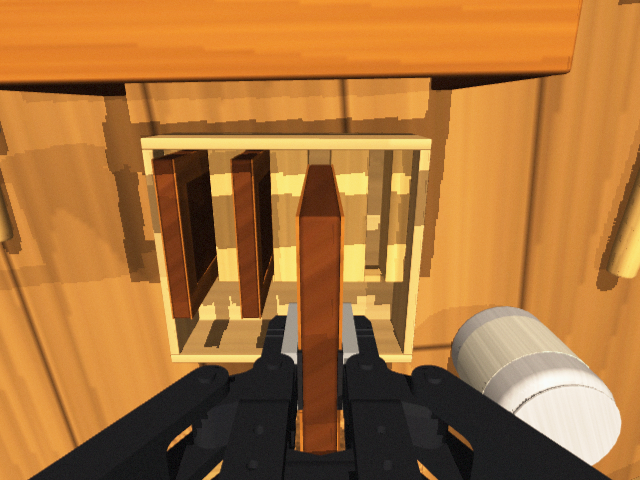

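Call:
apply_moves:
  increments:
    - {"x":0,"y":0,"z":-3,"ax":0,"ay":0,"az":0,"grip":1}
    - {"x":0.2,"y":0,"z":-8,"ax":0,"ay":0,"az":0,"grip":1}
    - {"x":0.4,"y":0,"z":-13,"ax":0,"ay":-0.01,"az":0,"grip":1}
    - {"x":0.6,"y":0,"z":-18,"ax":0,"ay":-0.02,"az":0,"grip":1}
    - {"x":0.8,"y":0,"z":-23,"ax":0,"ay":-0.03,"az":0,"grip":1}
    - {"x":1,"y":0,"z":-28,"ax":0,"ay":-0.03,"az":0,"grip":1}
    - {"x":1.3,"y":0,"z":-33,"ax":0,"ay":-0.04,"az":0,"grip":1}
    - {"x":1.6,"y":0,"z":-38,"ax":0,"ay":-0.05,"az":0,"grip":1}
    - {"x":1.8,"y":0,"z":-43,"ax":0,"ay":-0.058,"az":0,"grip":1}
    - {"x":2,"y":0,"z":-48,"ax":0,"ay":-0.058,"az":0,"grip":1}
    - {"x":2.2,"y":0,"z":-52,"ax":0,"ay":-0.058,"az":0.002,"grip":1}
    - {"x":2.2,"y":0,"z":-53.2,"ax":0,"ay":-0.058,"az":0.002,"grip":1}

```text
time_s: 29.9
eef_pos: [0.5688, -0.3695, 0.2413]
eef_rot: [0.707, -0.707, 0.011, -0.01]
wrist_force: [0.3, 0.2, -1.5]
opening: 0.136
```

```bash
python3 - <<'E'
from h import *
rep()
rows([(.5705,-.3676,.154,-.0266,1)])
E
```

```text
t 29.9 tcp [ 0.5688 -0.3695  0.2413] jaw -0.0296 ydown [-0.002  0.001 -1.   ] F [ 0.3  0.2 -1.5] op 0.136 q [-0.75  0.42  1.34 -0.    1.39 -0.72]
{"x":0.18,"y":8.73,"z":0.19,"ax":-0.000,"ay":-0.003,"az":-0.002,"grip":1}
```

Call:
apply_moves:
  increments:
    - {"x":0.18,"y":2,"z":0.19,"ax":0,"ay":-0.003,"az":-0.002,"grip":1}
    - {"x":0.18,"y":5,"z":0.19,"ax":0,"ay":-0.003,"az":-0.002,"grip":1}
    - {"x":0.18,"y":7.5,"z":0.19,"ax":0,"ay":-0.003,"az":-0.002,"grip":1}
    - {"x":0.18,"y":8.6,"z":0.19,"ax":0,"ay":-0.003,"az":-0.002,"grip":1}
    - {"x":0.18,"y":8.6,"z":0.19,"ax":0,"ay":-0.003,"az":-0.002,"grip":1}

```text
time_s: 30.52
eef_pos: [0.5702, -0.3659, 0.1536]
eef_rot: [0.708, -0.706, 0.01, -0.008]
wrist_force: [-0.2, 0.1, 0.3]
opening: 0.133
```

```bash
python3 - <<'E'
from h import *
rep()
im=vision.camera("wrist"); cv2.imwrite("pics/w18.png",im[:,:,::-1])
rows([(.5705,-.3676,.109,-.0266,1)])
E
```

```text
t 30.52 tcp [ 0.5702 -0.3659  0.1536] jaw -0.0254 ydown [-0.002  0.003 -1.   ] F [-0.2  0.1  0.3] op 0.133 q [-0.75  0.5   1.41  0.    1.24 -0.72]
{"x":-0.02,"y":4.61,"z":-0.09,"ax":-0.001,"ay":0.001,"az":-0.000,"grip":1}
```

View pics/w18.png

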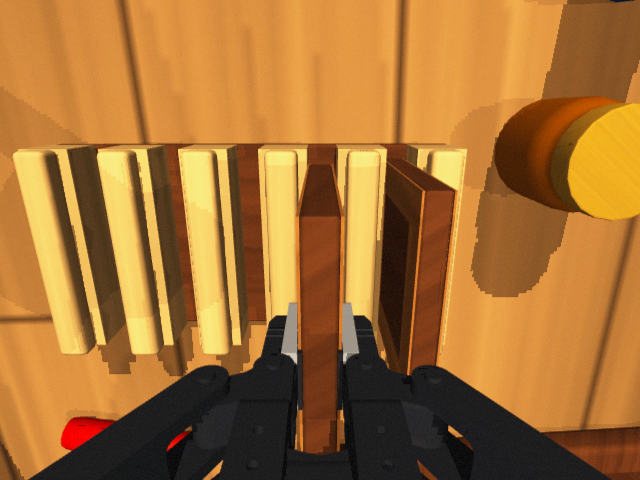

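Call:
apply_moves:
  increments:
    - {"x":0,"y":1,"z":-0.1,"ax":0,"ay":0,"az":0,"grip":1}
    - {"x":0,"y":2,"z":-0.1,"ax":0,"ay":0,"az":0,"grip":1}
    - {"x":0,"y":3,"z":-0.1,"ax":0,"ay":0,"az":0,"grip":1}
    - {"x":0,"y":4,"z":-0.1,"ax":0,"ay":0,"az":0,"grip":1}
    - {"x":0,"y":4.4,"z":-0.1,"ax":0,"ay":0,"az":0,"grip":1}
    - {"x":0,"y":4.45,"z":-0.1,"ax":0,"ay":0,"az":0,"grip":1}

```text
time_s: 31.32
eef_pos: [0.5707, -0.3677, 0.1104]
eef_rot: [0.707, -0.707, 0.009, -0.009]
wrist_force: [0.4, -0.3, -0.3]
opening: 0.13
```

```bash
python3 - <<'E'
from h import *
rep()
im=vision.camera("wrist"); cv2.imwrite("pics/w19.png",im[:,:,::-1])
E
```

```text
t 31.32 tcp [ 0.5707 -0.3677  0.1104] jaw -0.0257 ydown [-0.001  0.001 -1.   ] F [ 0.4 -0.3 -0.3] op 0.13 q [-0.75  0.55  1.42  0.    1.17 -0.72]
```

View pics/w19.png

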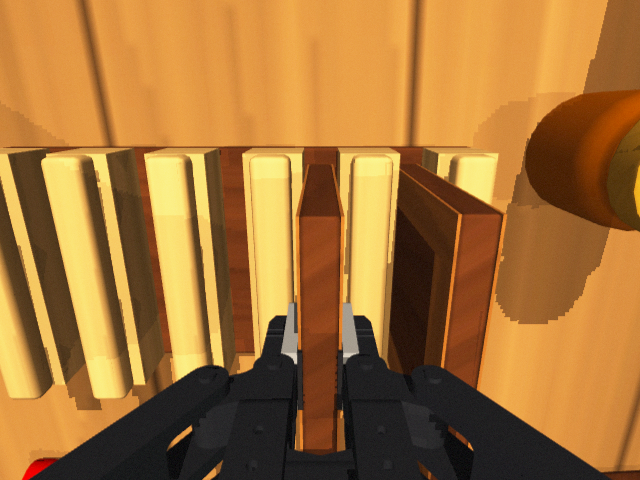

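Call:
apply_moves:
  increments:
    - {"x":0,"y":0.1,"z":0,"ax":0,"ay":0,"az":0,"grip":1}
    - {"x":0,"y":0.1,"z":0,"ax":0,"ay":0,"az":0,"grip":0.85}
    - {"x":0,"y":0.1,"z":0,"ax":0,"ay":0,"az":0,"grip":0.78}
    - {"x":0,"y":0,"z":0,"ax":0,"ay":0,"az":0,"grip":0.78}
    - {"x":0,"y":-2,"z":0,"ax":0,"ay":0,"az":0,"grip":0.78}
    - {"x":0,"y":-5,"z":0,"ax":0,"ay":0,"az":0,"grip":0.75}
    - {"x":0,"y":-9,"z":0,"ax":0,"ay":0,"az":0,"grip":0.7}
    - {"x":0,"y":-14,"z":0,"ax":0,"ay":0,"az":0,"grip":0.7}
    - {"x":0,"y":-18,"z":0,"ax":0,"ay":0,"az":0,"grip":0.7}
    - {"x":0,"y":-18,"z":0,"ax":0,"ay":0,"az":0,"grip":0.7}

```text
time_s: 32.62
eef_pos: [0.5725, -0.3694, 0.2978]
eef_rot: [-0.705, 0.709, -0.006, 0.012]
wrist_force: [0.1, -0.1, 0.6]
opening: 0.299
```

```bash
python3 - <<'E'
from h import *
rep()
cam=P("wrist"); im=vision.camera("wrist"); cv2.imwrite("pics/w20.png",im[:,:,::-1])
panels_overlay(cam,[(.6165,-.3689,1.544),(.5705,-.3676,1.544)],im,"w20",z=.12,box=(200,100,480,330))
rows([(.5458,.1675,.30,-.084,.7)])
E
```

```text
t 32.62 tcp [ 0.5725 -0.3694  0.2978] jaw -0.0256 ydown [ 0.007 -0.006 -1.   ] F [ 0.1 -0.1  0.6] op 0.299 q [-0.75  0.38  1.27  0.    1.48 -0.72]
{"x":-3.96,"y":-0.72,"z":53.53,"ax":0.003,"ay":0.058,"az":0.004,"grip":0.7}
```

View pics/w20.png

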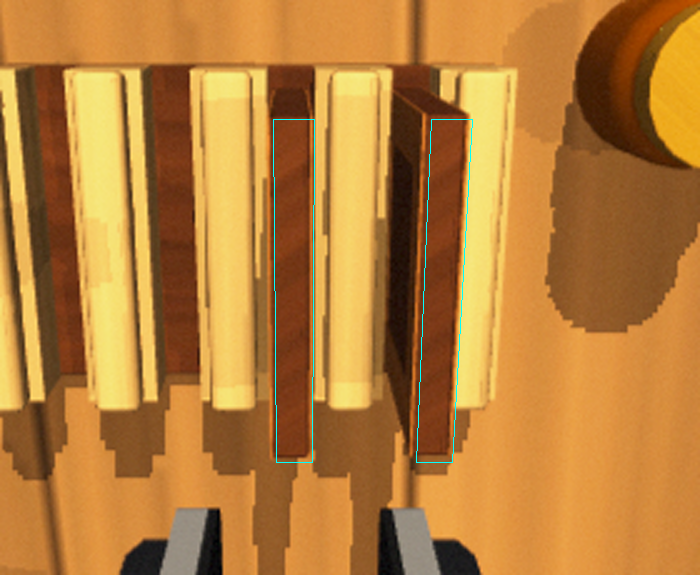

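Call:
apply_moves:
  increments:
    - {"x":-0.3,"y":-0.7,"z":4,"ax":0,"ay":0,"az":0,"grip":0.7}
    - {"x":-0.7,"y":-0.7,"z":9,"ax":0,"ay":0.01,"az":0,"grip":0.7}
    - {"x":-1.1,"y":-0.7,"z":14,"ax":0,"ay":0.02,"az":0,"grip":0.7}
    - {"x":-1.5,"y":-0.7,"z":19,"ax":0,"ay":0.03,"az":0,"grip":0.7}
    - {"x":-1.9,"y":-0.7,"z":24,"ax":0,"ay":0.04,"az":0,"grip":0.7}
    - {"x":-2.3,"y":-0.7,"z":29,"ax":0,"ay":0.05,"az":0,"grip":0.7}
    - {"x":-2.7,"y":-0.7,"z":34,"ax":0,"ay":0.058,"az":0,"grip":0.7}
    - {"x":-3.2,"y":-0.7,"z":39,"ax":0,"ay":0.058,"az":0,"grip":0.7}
    - {"x":-3.6,"y":-0.7,"z":43,"ax":0,"ay":0.058,"az":0,"grip":0.7}
    - {"x":-4,"y":-0.7,"z":46.5,"ax":0.003,"ay":0.058,"az":0.004,"grip":0.7}
    - {"x":-4,"y":-0.7,"z":46.5,"ax":0.003,"ay":0.058,"az":0.004,"grip":0.7}
    - {"x":-4,"y":-0.7,"z":46.5,"ax":0.003,"ay":0.058,"az":0.004,"grip":0.7}

```text
time_s: 34.17
eef_pos: [0.5432, 0.0969, 0.2993]
eef_rot: [-0.706, 0.707, -0.03, 0.029]
wrist_force: [0.2, -0.5, 0.1]
opening: 0.298
```

```bash
python3 - <<'E'
from h import *
rep()
cam=P("wrist"); im=vision.camera("wrist"); 
panels_overlay(cam,[(.498,.1715,1.487),(.5458,.1675,1.487)],im,"w21")
rows([(.5455,.168,.106,-.084,.7)])
E
```

```text
t 34.17 tcp [0.5432 0.0969 0.2993] jaw -0.0833 ydown [-0.001 -0.    -1.   ] F [ 0.2 -0.5  0.1] op 0.298 q [-0.04  0.1   1.62 -0.    1.43  0.05]
{"x":-0.37,"y":19.34,"z":7.15,"ax":0.000,"ay":-0.000,"az":-0.001,"grip":0.7}
```

View pics/w21.png

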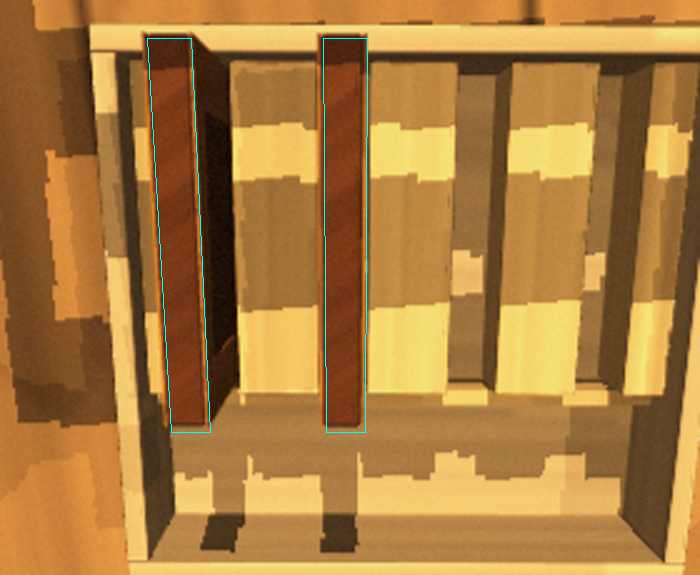

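Call:
apply_moves:
  increments:
    - {"x":-0.4,"y":2,"z":2.5,"ax":0,"ay":0,"az":0,"grip":0.7}
    - {"x":-0.4,"y":5,"z":5,"ax":0,"ay":0,"az":0,"grip":0.7}
    - {"x":-0.4,"y":9,"z":7.2,"ax":0,"ay":0,"az":0,"grip":0.7}
    - {"x":-0.4,"y":13,"z":7.2,"ax":0,"ay":0,"az":0,"grip":0.7}
    - {"x":-0.4,"y":16.5,"z":7.2,"ax":0,"ay":0,"az":0,"grip":0.7}
    - {"x":-0.4,"y":18.5,"z":7.2,"ax":0,"ay":0,"az":0,"grip":0.7}
    - {"x":-0.4,"y":19.2,"z":7.2,"ax":0,"ay":0,"az":0,"grip":0.7}
    - {"x":-0.4,"y":19.2,"z":7.2,"ax":0,"ay":0,"az":0,"grip":0.7}
    - {"x":-0.4,"y":19.2,"z":7.2,"ax":0,"ay":0,"az":0,"grip":1}
    - {"x":-0.4,"y":19.2,"z":7.2,"ax":0,"ay":0,"az":0,"grip":1}
    - {"x":-0.4,"y":19.2,"z":7.2,"ax":0,"ay":0,"az":0,"grip":1}
    - {"x":-0.4,"y":19.2,"z":7.2,"ax":0,"ay":0,"az":0,"grip":1}

```text
time_s: 35.72
eef_pos: [0.5462, 0.1684, 0.1086]
eef_rot: [-0.706, 0.707, -0.029, 0.03]
wrist_force: [-1.1, -1.3, 6.4]
opening: 0.13
```

Call:
apply_moves:
  increments:
    - {"x":0,"y":-2,"z":0,"ax":0,"ay":0,"az":0,"grip":1}
    - {"x":0,"y":-4.5,"z":0,"ax":0,"ay":0,"az":0,"grip":1}
    - {"x":0,"y":-7,"z":0,"ax":0,"ay":0,"az":0,"grip":1}
    - {"x":0,"y":-9.5,"z":0,"ax":0,"ay":0,"az":0,"grip":1}
    - {"x":0,"y":-12,"z":0,"ax":0,"ay":0,"az":0,"grip":1}
    - {"x":0,"y":-13.5,"z":0,"ax":0,"ay":0,"az":0,"grip":1}
    - {"x":0,"y":-13.5,"z":0,"ax":0,"ay":0,"az":0,"grip":1}

```text
time_s: 36.6
eef_pos: [0.5464, 0.1687, 0.2445]
eef_rot: [-0.706, 0.707, -0.028, 0.031]
wrist_force: [0.7, 0.6, -0.4]
opening: 0.137
```

```bash
python3 - <<'E'
from h import *
rep()
im=vision.camera("wrist"); cv2.imwrite("pics/w22.png",im[:,:,::-1])
rows([(.5245,-.3662,.241,-.0266,1)])
E
```

```text
t 36.6 tcp [0.5464 0.1687 0.2445] jaw -0.0839 ydown [ 0.003 -0.    -1.   ] F [ 0.7  0.6 -0.4] op 0.137 q [ 0.09  0.18  1.63 -0.    1.33  0.18]
{"x":2.36,"y":0.25,"z":-53.47,"ax":0.000,"ay":-0.057,"az":0.001,"grip":1}
```

View pics/w22.png

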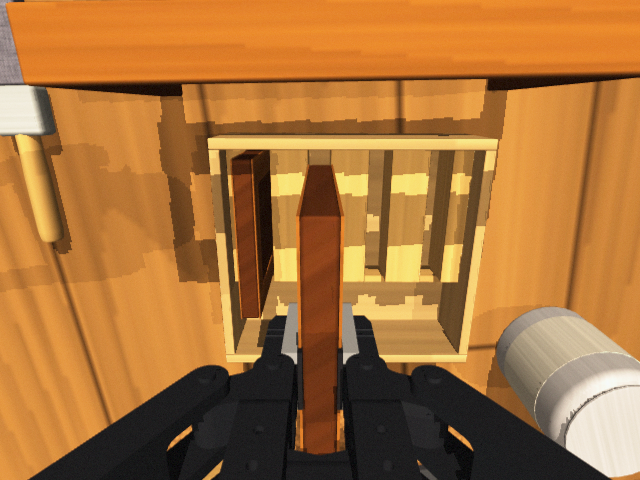

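Call:
apply_moves:
  increments:
    - {"x":0,"y":0,"z":-3,"ax":0,"ay":0,"az":0,"grip":1}
    - {"x":0.2,"y":0,"z":-8,"ax":0,"ay":0,"az":0,"grip":1}
    - {"x":0.4,"y":0,"z":-13,"ax":0,"ay":-0.01,"az":0,"grip":1}
    - {"x":0.6,"y":0,"z":-18,"ax":0,"ay":-0.02,"az":0,"grip":1}
    - {"x":0.8,"y":0,"z":-23,"ax":0,"ay":-0.03,"az":0,"grip":1}
    - {"x":1.1,"y":0,"z":-28,"ax":0,"ay":-0.03,"az":0,"grip":1}
    - {"x":1.4,"y":0,"z":-33,"ax":0,"ay":-0.04,"az":0,"grip":1}
    - {"x":1.7,"y":0,"z":-38,"ax":0,"ay":-0.05,"az":0,"grip":1}
    - {"x":2,"y":0,"z":-43,"ax":0,"ay":-0.057,"az":0,"grip":1}
    - {"x":2.2,"y":0,"z":-48,"ax":0,"ay":-0.057,"az":0,"grip":1}
    - {"x":2.4,"y":0,"z":-52,"ax":0,"ay":-0.057,"az":0.001,"grip":1}
    - {"x":2.4,"y":0,"z":-53.4,"ax":0,"ay":-0.057,"az":0.001,"grip":1}

```text
time_s: 38.15
eef_pos: [0.5238, -0.3674, 0.2414]
eef_rot: [0.708, -0.707, 0.011, -0.01]
wrist_force: [-0.7, 0.3, -1.0]
opening: 0.131
```

```bash
python3 - <<'E'
from h import *
rep()
rows([(.5248,-.3664,.154,-.0266,1)])
E
```

```text
t 38.15 tcp [ 0.5238 -0.3674  0.2414] jaw -0.0295 ydown [-0.002  0.001 -1.   ] F [-0.7  0.3 -1. ] op 0.131 q [-0.8   0.34  1.45 -0.    1.36 -0.77]
{"x":0.11,"y":8.74,"z":0.09,"ax":-0.001,"ay":-0.003,"az":-0.002,"grip":1}
```

Call:
apply_moves:
  increments:
    - {"x":0.1,"y":2,"z":0.1,"ax":0,"ay":-0.003,"az":-0.002,"grip":1}
    - {"x":0.1,"y":5,"z":0.1,"ax":0,"ay":-0.003,"az":-0.002,"grip":1}
    - {"x":0.1,"y":7.5,"z":0.1,"ax":0,"ay":-0.003,"az":-0.002,"grip":1}
    - {"x":0.1,"y":8.6,"z":0.1,"ax":0,"ay":-0.003,"az":-0.002,"grip":1}
    - {"x":0.1,"y":8.6,"z":0.1,"ax":0,"ay":-0.003,"az":-0.002,"grip":1}

```text
time_s: 38.78
eef_pos: [0.5243, -0.3653, 0.1542]
eef_rot: [0.708, -0.706, 0.01, -0.009]
wrist_force: [-0.6, 0.0, -0.7]
opening: 0.134
```

```bash
python3 - <<'E'
from h import *
rep()
im=vision.camera("wrist"); cv2.imwrite("pics/w23.png",im[:,:,::-1])
rows([(.5248,-.3664,.110,-.0266,1)])
E
```

```text
t 38.77 tcp [ 0.5243 -0.3653  0.1542] jaw -0.026 ydown [-0.001  0.003 -1.   ] F [-0.6  0.  -0.7] op 0.134 q [-0.79  0.42  1.52  0.    1.21 -0.77]
{"x":-0.00,"y":4.55,"z":-0.05,"ax":-0.002,"ay":0.001,"az":0.000,"grip":1}
```

View pics/w23.png

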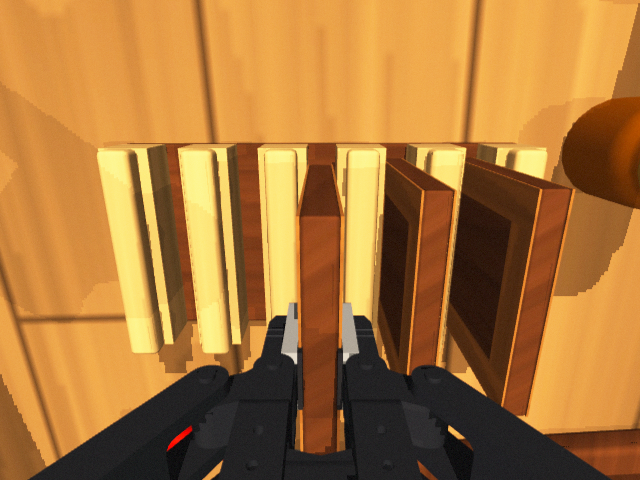

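Call:
apply_moves:
  increments:
    - {"x":0,"y":1,"z":-0.05,"ax":0,"ay":0,"az":0,"grip":1}
    - {"x":0,"y":2,"z":-0.05,"ax":0,"ay":0,"az":0,"grip":1}
    - {"x":0,"y":3,"z":-0.05,"ax":0,"ay":0,"az":0,"grip":1}
    - {"x":0,"y":4,"z":-0.05,"ax":0,"ay":0,"az":0,"grip":1}
    - {"x":0,"y":4.4,"z":-0.05,"ax":0,"ay":0,"az":0,"grip":1}
    - {"x":0,"y":4.45,"z":-0.05,"ax":0,"ay":0,"az":0,"grip":1}
    - {"x":0,"y":4.45,"z":-0.05,"ax":0,"ay":0,"az":0,"grip":1}

```text
time_s: 39.7
eef_pos: [0.5249, -0.3665, 0.111]
eef_rot: [0.708, -0.707, 0.009, -0.009]
wrist_force: [-0.6, -0.7, -1.5]
opening: 0.129
```

Call:
apply_moves:
  increments:
    - {"x":0,"y":0.1,"z":0,"ax":0,"ay":0,"az":0,"grip":1}
    - {"x":0,"y":0.1,"z":0,"ax":0,"ay":0,"az":0,"grip":0.85}
    - {"x":0,"y":0.1,"z":0,"ax":0,"ay":0,"az":0,"grip":0.78}
    - {"x":0,"y":0,"z":0,"ax":0,"ay":0,"az":0,"grip":0.78}
    - {"x":0,"y":-2,"z":0,"ax":0,"ay":0,"az":0,"grip":0.78}
    - {"x":0,"y":-5,"z":0,"ax":0,"ay":0,"az":0,"grip":0.75}
    - {"x":0,"y":-9,"z":0,"ax":0,"ay":0,"az":0,"grip":0.7}
    - {"x":0,"y":-14,"z":0,"ax":0,"ay":0,"az":0,"grip":0.7}
    - {"x":0,"y":-18,"z":0,"ax":0,"ay":0,"az":0,"grip":0.7}
    - {"x":0,"y":-18,"z":0,"ax":0,"ay":0,"az":0,"grip":0.7}

```text
time_s: 40.95
eef_pos: [0.5265, -0.3683, 0.2978]
eef_rot: [-0.705, 0.709, -0.006, 0.012]
wrist_force: [-0.4, -0.8, -0.1]
opening: 0.3
```

```bash
python3 - <<'E'
from h import *
rep()
cam=P("wrist"); im=vision.camera("wrist"); cv2.imwrite("pics/w24f.png",im[:,:,::-1])
panels_overlay(cam,[(.6165,-.3689,1.544),(.5705,-.3676,1.544),(.5245,-.3664,1.544)],im,"w24",z=.12,box=(200,100,480,330))
rows([(.497,.10,.30,-.084,.7)])
E
```

```text
t 40.95 tcp [ 0.5265 -0.3683  0.2978] jaw -0.0259 ydown [ 0.008 -0.006 -1.   ] F [-0.4 -0.8 -0.1] op 0.3 q [-0.8   0.29  1.39  0.    1.45 -0.77]
{"x":-4.07,"y":-0.67,"z":46.65,"ax":0.002,"ay":0.058,"az":0.004,"grip":0.7}
```

View pics/w24.png

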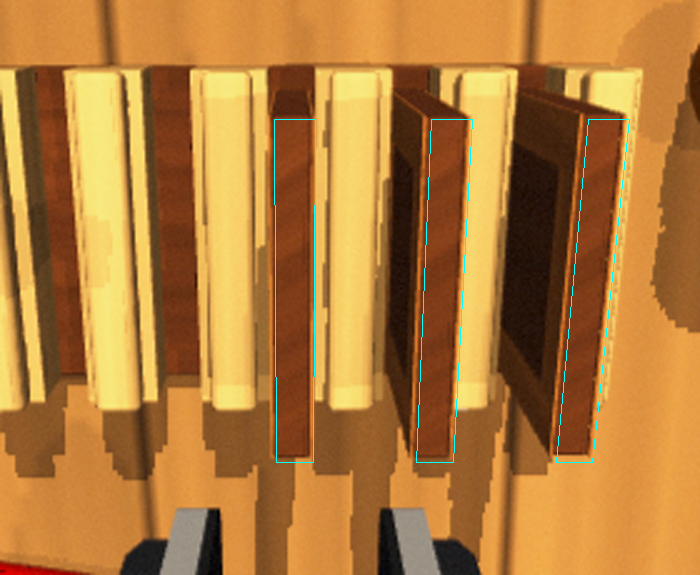

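Good. Now the last panel (P3).

Call:
apply_moves:
  increments:
    - {"x":-0.3,"y":-0.7,"z":4,"ax":0,"ay":0,"az":0,"grip":0.7}
    - {"x":-0.7,"y":-0.7,"z":9,"ax":0,"ay":0.01,"az":0,"grip":0.7}
    - {"x":-1.1,"y":-0.7,"z":14,"ax":0,"ay":0.02,"az":0,"grip":0.7}
    - {"x":-1.5,"y":-0.7,"z":19,"ax":0,"ay":0.03,"az":0,"grip":0.7}
    - {"x":-1.9,"y":-0.7,"z":24,"ax":0,"ay":0.04,"az":0,"grip":0.7}
    - {"x":-2.3,"y":-0.7,"z":29,"ax":0,"ay":0.05,"az":0,"grip":0.7}
    - {"x":-2.7,"y":-0.7,"z":34,"ax":0,"ay":0.058,"az":0,"grip":0.7}
    - {"x":-3.2,"y":-0.7,"z":39,"ax":0,"ay":0.058,"az":0,"grip":0.7}
    - {"x":-3.6,"y":-0.7,"z":43,"ax":0,"ay":0.058,"az":0,"grip":0.7}
    - {"x":-4.1,"y":-0.7,"z":46.6,"ax":0.003,"ay":0.058,"az":0.004,"grip":0.7}
    - {"x":-4.1,"y":-0.7,"z":46.6,"ax":0.003,"ay":0.058,"az":0.004,"grip":0.7}
    - {"x":-4.1,"y":-0.7,"z":46.6,"ax":0.003,"ay":0.058,"az":0.004,"grip":0.7}

```text
time_s: 42.5
eef_pos: [0.4963, 0.0992, 0.2997]
eef_rot: [0.706, -0.706, 0.03, -0.029]
wrist_force: [0.4, 0.3, 0.4]
opening: 0.301
```

```bash
python3 - <<'E'
from h import *
rep()
cam=P("wrist"); im=vision.camera("wrist"); 
panels_overlay(cam,[(.4975,.1715,1.485)],im,"w25")
rows([(.4973,.1720,.107,-.086,.7)])
E
```

```text
t 42.5 tcp [0.4963 0.0992 0.2997] jaw -0.0836 ydown [-0.001  0.    -1.   ] F [0.4 0.3 0.4] op 0.301 q [-0.04 -0.01  1.72  0.    1.43  0.05]
{"x":-0.53,"y":19.28,"z":7.30,"ax":-0.000,"ay":0.001,"az":-0.001,"grip":0.7}
```

View pics/w25.png

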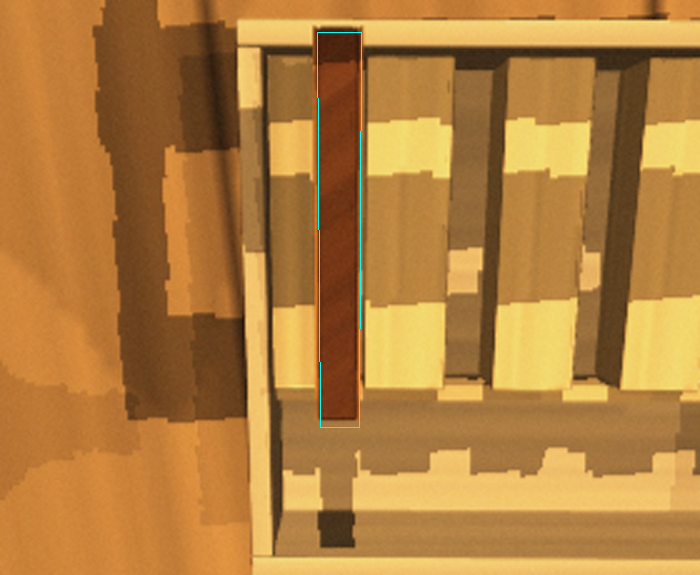

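Call:
apply_moves:
  increments:
    - {"x":-0.5,"y":2,"z":2.5,"ax":0,"ay":0,"az":0,"grip":0.7}
    - {"x":-0.5,"y":5,"z":5,"ax":0,"ay":0,"az":0,"grip":0.7}
    - {"x":-0.5,"y":9,"z":7.35,"ax":0,"ay":0,"az":0,"grip":0.7}
    - {"x":-0.5,"y":13,"z":7.35,"ax":0,"ay":0,"az":0,"grip":0.7}
    - {"x":-0.5,"y":16.5,"z":7.35,"ax":0,"ay":0,"az":0,"grip":0.7}
    - {"x":-0.5,"y":18.5,"z":7.35,"ax":0,"ay":0,"az":0,"grip":0.7}
    - {"x":-0.5,"y":19.2,"z":7.35,"ax":0,"ay":0,"az":0,"grip":0.7}
    - {"x":-0.5,"y":19.2,"z":7.35,"ax":0,"ay":0,"az":0,"grip":0.7}
    - {"x":-0.5,"y":19.2,"z":7.35,"ax":0,"ay":0,"az":0,"grip":1}
    - {"x":-0.5,"y":19.2,"z":7.35,"ax":0,"ay":0,"az":0,"grip":1}
    - {"x":-0.5,"y":19.2,"z":7.35,"ax":0,"ay":0,"az":0,"grip":1}
    - {"x":-0.5,"y":19.2,"z":7.35,"ax":0,"ay":0,"az":0,"grip":1}

```text
time_s: 44.05
eef_pos: [0.4985, 0.1724, 0.109]
eef_rot: [0.707, -0.706, 0.029, -0.03]
wrist_force: [0.9, -1.5, 5.7]
opening: 0.13
```

Call:
apply_moves:
  increments:
    - {"x":0,"y":-2,"z":0,"ax":0,"ay":0,"az":0,"grip":1}
    - {"x":0,"y":-4.5,"z":0,"ax":0,"ay":0,"az":0,"grip":1}
    - {"x":0,"y":-7,"z":0,"ax":0,"ay":0,"az":0,"grip":1}
    - {"x":0,"y":-9.5,"z":0,"ax":0,"ay":0,"az":0,"grip":1}
    - {"x":0,"y":-12,"z":0,"ax":0,"ay":0,"az":0,"grip":1}
    - {"x":0,"y":-13.5,"z":0,"ax":0,"ay":0,"az":0,"grip":1}
    - {"x":0,"y":-13.5,"z":0,"ax":0,"ay":0,"az":0,"grip":1}

```text
time_s: 44.92
eef_pos: [0.4988, 0.1726, 0.2448]
eef_rot: [0.707, -0.706, 0.029, -0.031]
wrist_force: [-0.6, -0.1, -1.2]
opening: 0.129
```

```bash
python3 - <<'E'
from h import *
rep()
im=vision.camera("wrist"); cv2.imwrite("pics/w26.png",im[:,:,::-1])
rows([(.4787,-.365,.241,-.0266,1)])
E
```

```text
t 44.92 tcp [0.4988 0.1726 0.2448] jaw -0.0843 ydown [ 0.003  0.    -1.   ] F [-0.6 -0.1 -1.2] op 0.129 q [ 0.11  0.08  1.74 -0.    1.31  0.19]
{"x":2.59,"y":0.26,"z":-53.72,"ax":-0.000,"ay":-0.058,"az":0.002,"grip":1}
```

View pics/w26.png

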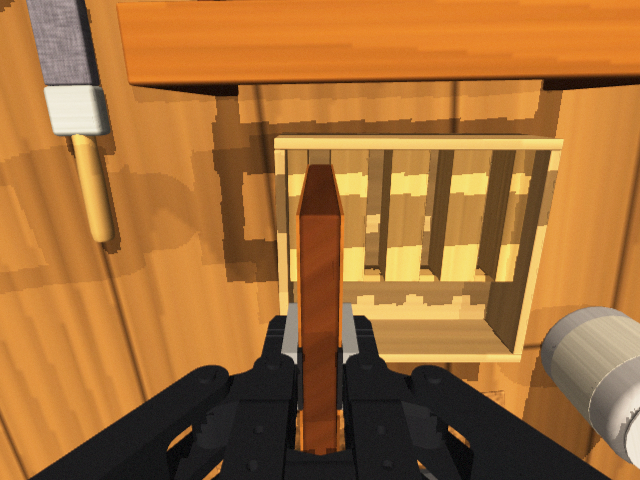

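Call:
apply_moves:
  increments:
    - {"x":0,"y":0,"z":-3,"ax":0,"ay":0,"az":0,"grip":1}
    - {"x":0.2,"y":0,"z":-8,"ax":0,"ay":0,"az":0,"grip":1}
    - {"x":0.4,"y":0,"z":-13,"ax":0,"ay":-0.01,"az":0,"grip":1}
    - {"x":0.7,"y":0,"z":-18,"ax":0,"ay":-0.02,"az":0,"grip":1}
    - {"x":1,"y":0,"z":-23,"ax":0,"ay":-0.03,"az":0,"grip":1}
    - {"x":1.3,"y":0,"z":-28,"ax":0,"ay":-0.03,"az":0,"grip":1}
    - {"x":1.6,"y":0,"z":-33,"ax":0,"ay":-0.04,"az":0,"grip":1}
    - {"x":1.9,"y":0,"z":-38,"ax":0,"ay":-0.05,"az":0,"grip":1}
    - {"x":2.2,"y":0,"z":-43,"ax":0,"ay":-0.058,"az":0,"grip":1}
    - {"x":2.4,"y":0,"z":-48,"ax":0,"ay":-0.058,"az":0,"grip":1}
    - {"x":2.6,"y":0,"z":-52,"ax":0,"ay":-0.058,"az":0.002,"grip":1}
    - {"x":2.6,"y":0,"z":-53.6,"ax":0,"ay":-0.058,"az":0.002,"grip":1}

```text
time_s: 46.48
eef_pos: [0.4779, -0.3654, 0.2416]
eef_rot: [0.708, -0.706, 0.011, -0.009]
wrist_force: [-0.1, 0.4, -1.3]
opening: 0.132
```

```bash
python3 - <<'E'
from h import *
rep()
rows([(.4787,-.3652,.154,-.0266,1)])
E
```

```text
t 46.48 tcp [ 0.4779 -0.3654  0.2416] jaw -0.0286 ydown [-0.002  0.002 -1.   ] F [-0.1  0.4 -1.3] op 0.132 q [-0.85  0.25  1.55 -0.    1.34 -0.82]
{"x":0.10,"y":8.76,"z":0.01,"ax":-0.002,"ay":-0.002,"az":-0.002,"grip":1}
```

Call:
apply_moves:
  increments:
    - {"x":0.05,"y":2,"z":0,"ax":0,"ay":-0.002,"az":-0.002,"grip":1}
    - {"x":0.05,"y":5,"z":0,"ax":-0.002,"ay":-0.002,"az":-0.002,"grip":1}
    - {"x":0.05,"y":7.5,"z":0,"ax":-0.002,"ay":-0.002,"az":-0.002,"grip":1}
    - {"x":0.05,"y":8.6,"z":0,"ax":-0.002,"ay":-0.002,"az":-0.002,"grip":1}
    - {"x":0.05,"y":8.6,"z":0,"ax":-0.002,"ay":-0.002,"az":-0.002,"grip":1}

```text
time_s: 47.1
eef_pos: [0.4779, -0.3643, 0.1546]
eef_rot: [0.708, -0.706, 0.01, -0.009]
wrist_force: [1.2, -0.8, -0.5]
opening: 0.13
```

```bash
python3 - <<'E'
from h import *
rep()
im=vision.camera("wrist"); cv2.imwrite("pics/w27.png",im[:,:,::-1])
rows([(.4787,-.3652,.110,-.0266,1)])
E
```

```text
t 47.1 tcp [ 0.4779 -0.3643  0.1546] jaw -0.0261 ydown [-0.002  0.002 -1.   ] F [ 1.2 -0.8 -0.5] op 0.13 q [-0.85  0.35  1.62 -0.    1.18 -0.82]
{"x":0.04,"y":4.57,"z":-0.02,"ax":-0.000,"ay":0.000,"az":-0.001,"grip":1}
```

View pics/w27.png

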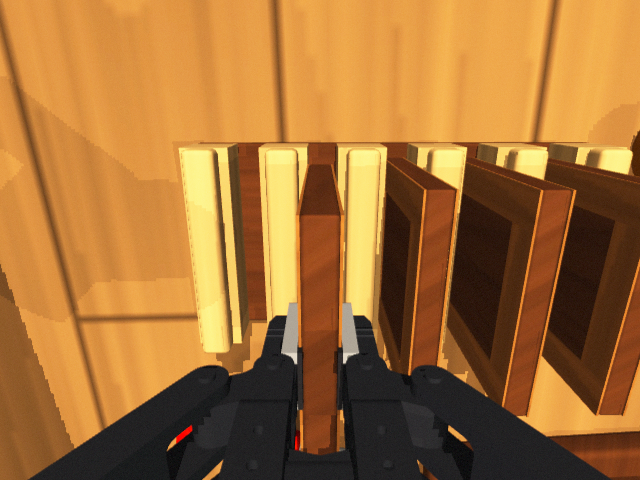

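Call:
apply_moves:
  increments:
    - {"x":0,"y":1,"z":-0.05,"ax":0,"ay":0,"az":0,"grip":1}
    - {"x":0,"y":2,"z":-0.05,"ax":0,"ay":0,"az":0,"grip":1}
    - {"x":0,"y":3,"z":-0.05,"ax":0,"ay":0,"az":0,"grip":1}
    - {"x":0,"y":4,"z":-0.05,"ax":0,"ay":0,"az":0,"grip":1}
    - {"x":0,"y":4.4,"z":-0.05,"ax":0,"ay":0,"az":0,"grip":1}
    - {"x":0,"y":4.5,"z":-0.05,"ax":0,"ay":0,"az":0,"grip":1}
    - {"x":0,"y":4.5,"z":-0.05,"ax":0,"ay":0,"az":0,"grip":1}

```text
time_s: 48.02
eef_pos: [0.4786, -0.3655, 0.111]
eef_rot: [-0.707, 0.707, -0.009, 0.009]
wrist_force: [-0.6, 1.0, 1.0]
opening: 0.132
```

Call:
apply_moves:
  increments:
    - {"x":0,"y":0.1,"z":0,"ax":0,"ay":0,"az":0,"grip":1}
    - {"x":0,"y":0.1,"z":0,"ax":0,"ay":0,"az":0,"grip":0.85}
    - {"x":0,"y":0.1,"z":0,"ax":0,"ay":0,"az":0,"grip":0.78}
    - {"x":0,"y":0,"z":0,"ax":0,"ay":0,"az":0,"grip":0.78}
    - {"x":0,"y":-2,"z":0,"ax":0,"ay":0,"az":0,"grip":0.78}
    - {"x":0,"y":-5,"z":0,"ax":0,"ay":0,"az":0,"grip":0.75}
    - {"x":0,"y":-9,"z":0,"ax":0,"ay":0,"az":0,"grip":0.7}
    - {"x":0,"y":-14,"z":0,"ax":0,"ay":0,"az":0,"grip":0.7}
    - {"x":0,"y":-18,"z":0,"ax":0,"ay":0,"az":0,"grip":0.7}
    - {"x":0,"y":-18,"z":0,"ax":0,"ay":0,"az":0,"grip":0.7}
    - {"x":0,"y":-18,"z":0,"ax":0,"ay":0,"az":0,"grip":0.7}

```text
time_s: 49.4
eef_pos: [0.4784, -0.3654, 0.2915]
eef_rot: [-0.707, 0.707, -0.009, 0.009]
wrist_force: [-0.2, -0.6, -0.5]
opening: 0.301
```

```bash
python3 - <<'E'
from h import *
rep()
im=vision.camera("wrist"); cv2.imwrite("pics/w28.png",im[:,:,::-1])
im=vision.camera("top"); cv2.imwrite("pics/top28.png",im[:,:,::-1])
im=vision.camera("side"); cv2.imwrite("pics/side28.png",im[:,:,::-1])
E
```

```text
t 49.4 tcp [ 0.4784 -0.3654  0.2915] jaw -0.026 ydown [ 0. -0. -1.] F [-0.2 -0.6 -0.5] op 0.301 q [-0.85  0.21  1.5  -0.    1.43 -0.82]
```

View pics/w28.png

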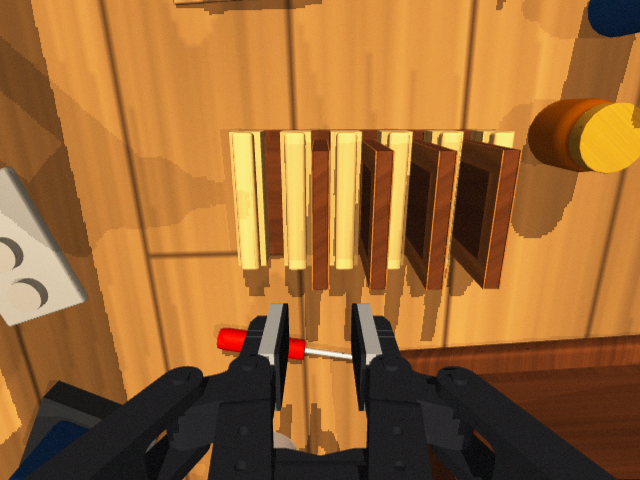

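View pics/top28.png

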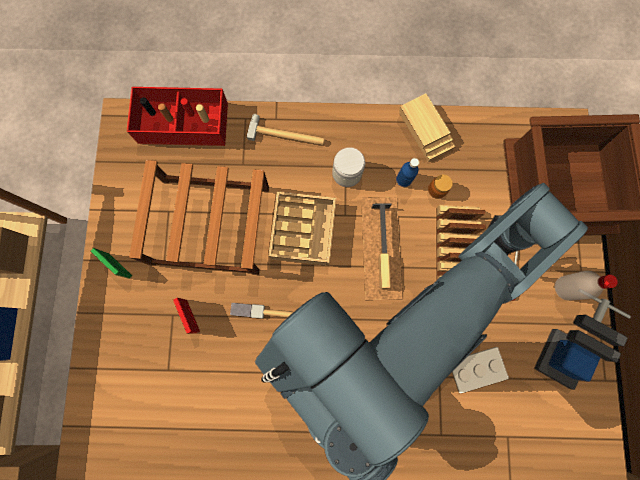

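View pics/side28.png

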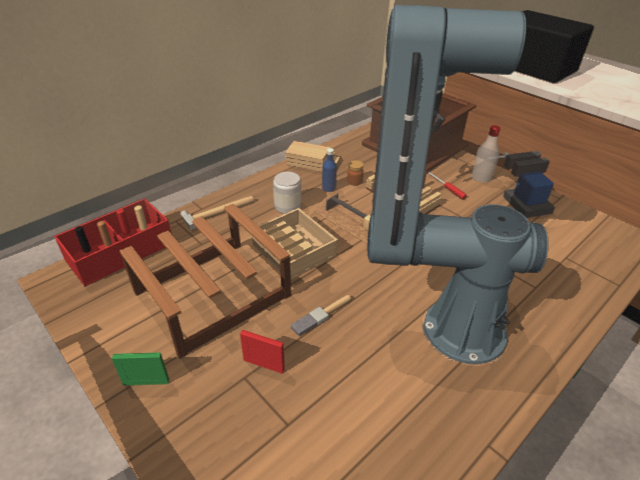

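```bash
python3 - <<'E'
from h import *
im=cv2.imread("pics/w28.png")[:,:,::-1]; crop(im,225,120,525,300,2.6,"w28c"); pickle.dump(P("wrist"),open("w28.pkl","wb"))
im=cv2.imread("pics/top28.png")[:,:,::-1]; crop(im,340,180,500,300,5,"t28c")
E
```

```text
(no output)
```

View pics/w28c.png

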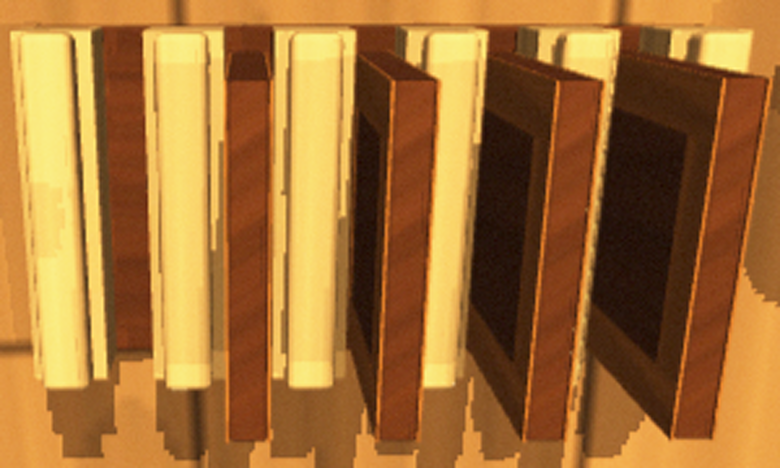

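View pics/t28c.png

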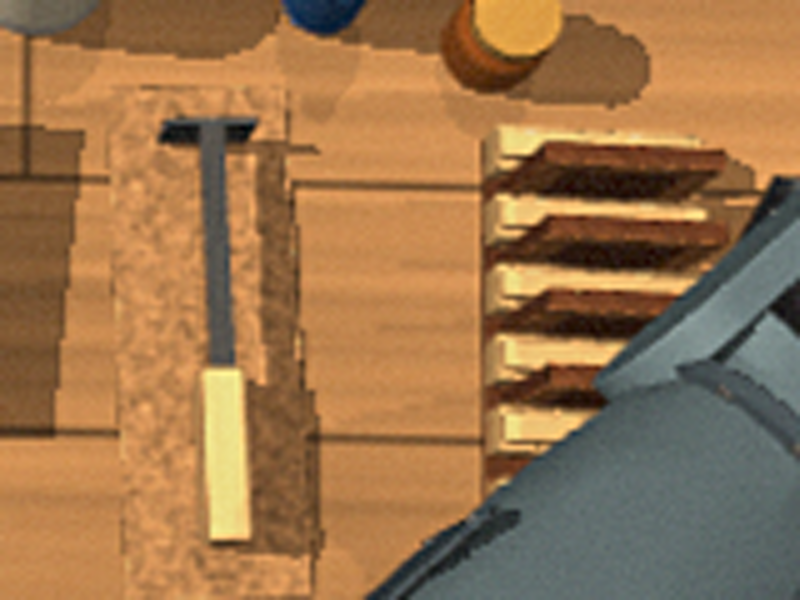

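```bash
python3 - <<'E'
from h import *
cam=pickle.load(open("w28.pkl","rb"))
g=lambda L:[(225+a/2.6,120+b/2.6) for a,b in L]
D=[(.0,0,0)]
P_={"y46":[(228,81),(271,81),(267,440),(228,440)],"y0":[(393,80),(438,80),(419,438),(376,438)],"y-46":[(555,80),(602,80),(565,439),(523,439)],"y-92":[(723,78),(769,78),(712,436),(672,438)]}
rack=fitc(cam,g([(46,36),(183,36),(322,36),(66,387),(190,387),(313,386)]),[(.063,.115,.054),(.063,.069,.054),(.063,.023,.054),(-.063,.115,.054),(-.063,.069,.054),(-.063,.023,.054)],[.524,-.366,1.544]); print("rack",rack)
r=rack[0]; c,s=np.cos(r[2]),np.sin(r[2])
for k,v in P_.items():
    f=fitc(cam,g(v),[(.055,.006,.12),(.055,-.006,.12),(-.055,-.006,.12),(-.055,.006,.12)],[.52,-.369,1.54])[0]
    d=f[:2]-r[:2]; print(k,"along %.1f across %.1f mm"%(1e3*(c*d[0]+s*d[1]),1e3*(-s*d[0]+c*d[1])),"dyaw %.3f"%(f[2]-r[2]))
H=lambda L:[(340+u/5,180+v/5) for u,v in L]
print("hook",fit("top",H([(203,370),(243,367),(251,538),(210,542),(162,125),(258,119)]),[(.05,.014,.054),(.05,-.014,.054),(-.06,-.014,.054),(-.06,.014,.054),(.21,.03,.05),(.21,-.03,.05)],[.44,-.12,0]))
print("mat",fit("top",H([(108,88),(285,88),(315,596)]),[(.17,.06,.004),(.17,-.06,.004),(-.17,-.06,.004)],[.5,-.12,0]))
E
```

```text
rack (array([ 0.52429829, -0.36498733,  1.54448824]), [[-0.3, -0.1], [0.2, -0.0], [-0.1, 0.0], [0.1, -0.1], [-0.1, -0.1], [0.2, 0.4]])
y46 along 0.4 across 47.3 mm dyaw -0.004
y0 along 0.8 across 1.5 mm dyaw 0.004
y-46 along 0.8 across -43.3 mm dyaw 0.009
y-92 along 1.4 across -88.9 mm dyaw 0.007
hook (array([ 0.43987147, -0.12861278,  0.03903403]), [[-0.5, -0.6], [0.4, -0.2], [0.5, 0.7], [-0.3, 0.0], [0.3, -0.4], [-0.4, 0.5]])
mat (array([ 0.51700443, -0.12549085,  0.03952486]), [[-0.3, 0.0], [0.2, -0.6], [0.0, 0.5]])
```

```bash
python3 - <<'E'
from h import *
im=vision.camera("top"); a=cv2.imread("pics/top0.png")[:,:,::-1]
f=fit("top",[(275.6,192),(335.5,198),(268.8,257),(329.3,262.5)],[(.095,-.105,.07),(-.095,-.105,.07),(.095,.105,.07),(-.095,.105,.07)],[.567,.134,1.49]); print(f)
crop(im,250,170,350,275,5,"t29")
E
```

```text
(array([0.56533257, 0.1337782 , 1.498611  ]), [[0.4, 0.2], [-0.3, -0.4], [-0.3, -0.1], [0.2, 0.2]])
```

View pics/t29.png

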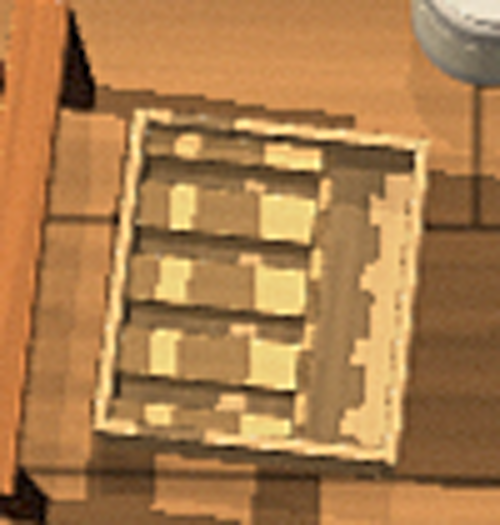

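The crate is empty, unmoved since the pull, and clear of the shelf.

```bash
python3 -c "
from bench import ticket
print(ticket.hand_in())"
```

```text
the job is handed in; nothing more can be done
None
```

The job is done and handed in at about 50 s of the 210 s allowed.

**What I did:**
- I gripped the hook, caught the crate's front lip with the blade and dragged the crate out of the shelf.
- I set the hook back on its mat.
- All four panels were there; I moved them one by one into four neighbouring rack slots. The slot at y = +92 mm is left empty.

**Last checks:**

| What | Reading |
|---|---|
| Crate | its nearest edge is about 30 mm clear of the shelf front; empty and unmoved since the pull |
| Hook | lies along the mat, yaw 0.039 rad against the mat's 0.040, about 3 mm from the mat's centre line |
| Panels, along the slots | within about 1.5 mm of centre |
| Panels, across the slots | 1.3 to 3.1 mm off to the same side, within the slot's slack and the camera error |
| Panels, height | no direct measurement of the seating; all four tops look the same size, and I let go at the height expected for the slot floor |
| Other things on the bench | looked unmoved in the final pictures; I did not measure them |
| Force | no reading above about 7 N in the states I read |

- **Refused call:** the first move call was refused because its rows lacked some fields, and nothing moved.
- **Camera disagreement:** pictures taken while the arm was still settling put things 2 to 3 mm off, so I judged the panels against the rack in the same picture.
- **Knocks:** I saw no sign that the hook or crate was knocked aside.

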